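# Unlock the carving block and hold out the sharpening steel

### The arm

A 6-joint arm with a two-finger parallel gripper is mounted at the origin on the work surface. World frame = base frame: x ahead of the robot, y to its left, z up, the work surface at z = 0. Lengths are in m, angles in rad, forces in N, time in s.
With the tool pointing down it reaches from about 0.4 to 0.825 m from the base axis. Payload 7 kg.
Tool frame: the origin (TCP) lies midway between the tips of the shut fingers; the grasp point (between the pads) lies 19 mm behind it; z points along the fingers, y is the direction in which the jaws open and shut (so a half turn about z gives the same grasp; the last joint's range is limited). The gripper opens to 88 mm and grips with 3 to 60 N. Pads are 19 mm wide; open, the fingers measure 130 mm over their backs; the gripper's body (78 mm by 193 mm) begins 47 mm behind the grasp point.
Start: joints at [1.392, 0.359, 0.012, 0, -1.224, -0.288], TCP at [0.304, 0.603, 0.227] pointing down, gripper open.
Joint ranges: [-3.07, 3.07], [-1.43, 2.12], [-1.02, 1.25], [-3.03, 1.67], [-3.05, -0], [-3.03, 3.03]. Speed limits (rad/s): [2.39, 2.39, 3.01, 3.14, 3.14, 3.14].

### API

Orientations are given as [roll, pitch, yaw] about the fixed x, y, z axes, in that order (R = Rz(yaw) Ry(pitch) Rx(roll)).
In Python, from bench import manip gives the robot as it stands.
- The arm moves only by the tool move_arm, never from a script. Its argument "increments" is a list of rows, each an object of numbers: "tx", "ty", "tz": the shift along the tool's x, y, z scaled (see below); "rx", "ry", "rz": the turn, a rotation vector about the tool's x, y, z scaled (see below). A call has 1 to 20 rows; each row shifts and turns the commanded pose from where the row before left it, along the tool's axes as they then stand; what a row does not reach is not made up. The controller multiplies each number of a shift by 20 mm and each number of a turn by 180 degrees. A row lasts 1/12 s, in which the tool goes at most 41.7 mm and 7.16 degrees, less where a joint would pass 70% of its speed; a pose out of reach is approached as far as the arm can. A call with a number of a shift or a turn outside -1 to 1 is refused whole. A call with a gripper value outside its range is refused whole. "grip" is the opening, from 0 (shut) to 1 (fully open), set as the call begins (left out, the last holds). The fingers move at their own pace and stop on an object; "grip_force" is the grip in N (left out, the last holds). Time passes only in rows, so rows that do not move let the fingers close. It gives the time, the measured TCP pose, the force and the opening at its end, in the units of the state.
- manip.get_state(): the state, without advancing time (a new reading comes with each control period).
- manip.capture(name): name is "scene" or "top"; returns the picture (400x640x3 uint8, blue, green, red); there is no depth.
- manip.camera_info(name): a dict with "fx", "fy", "cx", "cy" (pixels), "k1" (the pictures are not rectified: a ray, as slopes to the right and down, at radius r is drawn at 1 + k1 r^2 times it, then the intrinsics apply), "rvec" (rotation vector, rad) and "tvec" (3), from world to camera coordinates, as OpenCV has them. Camera axes: x right, y down, z forward; pixel columns grow to the right and rows downward; lengths in m; the calibration is good to about 2 mm. A picture is of the moment at which its call begins. camera_info takes no time and is no camera call.
- manip.finish_job(): hands the job in, once; it reports no verdict.
Trained networks look in the newest picture that a camera, given by its name, has taken for a name from the list of things; names that differ only in an ending like _2 or _b are one class to them, and where a whole thing is asked for, a point or a joint stands for the part that bears it (a point fixed in the world has none). Each returns a list of dicts, best first, with "confidence" (0 to 1); they miss things now and then, are a little off and sometimes report something else, mostly with a low value. They report only what shows in the picture. A call takes as long as a camera call. They do not tell look-alikes from the thing itself.
- manip.silhouettes(target, camera): "mask" (400x640 bool, what is visible of it) and "extent" ([left, top, right, bottom] in pixels, round what is visible of it).
The state is a dict: "time": time; "joint_pos": joint angles; "qvel": joint speeds; "joint_torque": joint torques, N m; "eef_pos": TCP position; "tool_rot": TCP orientation; "wrist_force": force on the tool from outside, world axes, zero at the start; "moment": the same for the moment, N m; "grip_width": opening from 0.0 (shut) to 1.0 (fully open).
Only numpy, scipy, OpenCV 4.12 (cv2) and the standard library are available. Lean on these libraries where they do the work, as an engineer would, in place of code of your own. Each camera call takes 0.05 s, during which the arm holds its last target.

### The job

The carving set is locked in its slanted wooden block by a hinged steel keeper: swing the keeper by its pull rod off the tools and right back past upright, and only then draw out the sharpening steel (the tool with the round disc guard and the round end cap). Turn the steel level and finish holding it in the gripper, level and still, with its guard over the middle of the chopping board about 20 cm above the counter, so that a knife could be drawn along it. Leave the fork and the slicing knife in the block and everything else on the counter where it is; do not put the steel down.

Things in the scene. Friction and masses are not known exactly. Their poses are not given: they have to be found in the camera images.
- block: Fixed dark-wood block, 220 (x) x 250 (y) x 180 mm high; origin under its base's centre, z up, -x side towards the robot. Its slanted face (100 mm uphill x 240 mm) has three square 18 mm sockets 85 mm apart along y, the middle mouth at (-50, 0, 140) mm. Tools pull straight out along block (-0.766, 0, 0.643): towards the robot, 40 degrees upward. Which tool is in which socket varies.
- keeper (a joint): Keeper: 4 mm steel comb plate 240 mm wide, its teeth straddling the tools' necks just above the guards, hinged along the face's upper edge (axis block y). 0: flat over the guards (locked); grows as it swings up off the face (turning about block +y); 2.44: straight up; stop at 2.9, leaning away from the robot. Stiff hinge (0.06 N m): stays where left.
- keeper_pull (a point): Middle of the free part of the keeper's pull rod: round steel, 12 mm across, along the block's y, standing 63 mm out past the block's +y side (this point 40 mm out). It moves with the keeper on a 62 mm circle about the hinge.
- keeper_hinge (a point): Point on the keeper's hinge axis abreast of keeper_pull (in free air 40 mm out from the block's +y side).
- steel_grip (a point): On the steel's axis in mid handle, 49 mm above the guard, 40 mm below the butt. Own z: tip to butt; own y: across the flat sides, along the block's y while in the block. Black handle 22 (y) x 24 (x) x 81 mm, round steel end cap 30 mm across, 8 thick; disc guard 40 mm across, 6 thick, resting on the block's face; rod 14 mm round, 130 mm long, inside the socket. About 0.25 kg.
- steel_guard (a point): Centre of the steel's guard disc, about the middle of its length and its balance point; axes as steel_grip.
- steel_tip (a point): Far end of the steel's rod, 130 mm from the underside of the guard; axes as steel_grip.
- fork_handle (a point): Middle of the carving fork's handle (black, 20 x 24 x 64 mm, with a straight 38 x 24 mm steel bolster and no end cap, so shorter than the steel's); in another socket of the block. Stays there.
- slicer_handle (a point): Middle of the slicing knife's handle, which looks just like the fork's; in the remaining socket. Stays there.
- board: Fixed light-wood chopping board 320 (x) x 240 (y) x 22 mm; origin at the centre of its underside.
- saltbowl: White salt bowl, 64 mm across, 35 mm high, standing on the board near a corner; origin at its underside.
- mug: Blue mug, 80 mm across, 95 mm high; origin at its underside.
- mill: Wooden pepper mill, 56 mm across, 152 mm high; origin at its underside.
- oil: Green glass oil bottle, 62 mm across, 210 mm high; origin at its underside.
- bowl: White bowl, 140 mm across, 60 mm high; origin at its underside.
- spoon: Wooden spoon, 220 mm long, lying on the counter along its own x.
Not all that is in view belongs to the job. Leave any blue or white look-alike of the part that bears steel_grip alone.

How it is judged:
By the outcome, as a careful person would: the job done as asked, in the order asked, and still so for the second after the job is handed in, while the arm keeps its last pose, push and grip.
It also fails if it takes over 61 s, if anything falls off the work surface, if the arm or the gripper's body presses on something with over 40 N, if the wrist force passes 120 N, or if a joint passes its speed limit or range.

## Working session

There is one attempt and no reset: what is moved stays moved. The work goes in short steps, Python scripts to look and compute and a tool call to move; the robot and the scene stay as the last step left them, time stands still between calls to the robot, and variables do not carry over. Pictures are saved under pics/ and viewed, and the job is handed in when it is done.

Besides the shell and the picture viewer there is one more tool, called after "Call:" as a command line: name --argument value ..., lists and objects as JSON in quotes. move_arm: Moves the arm, as the interface text tells. Shifts and turns lie within -1 to 1; 1 stands for 20 mm of shift or 180 degrees of turn. Its arguments: {"type":"object","properties":{"increments":{"type":"array","items":{"type":"object","properties":{"tx":{"type":"number"},"ty":{"type":"number"},"tz":{"type":"number"},"rx":{"type":"number"},"ry":{"type":"number"},"rz":{"type":"number"}}}},"grip":{"type":"number"},"grip_force":{"type":"number"}},"required":["increments"]}

```bash
mkdir -p pics; ls; python3 - <<'E'
from bench import manip
import cv2
for n in ("scene","top"):
    im=manip.capture(n); cv2.imwrite(f"pics/{n}0.png",im)
    c=manip.camera_info(n); print(n,c)
print(manip.get_state())
E
```

```text
pics
scene {'fx': 430.3138871770858, 'fy': 430.3138871770858, 'cx': 312.5490296116504, 'cy': 203.19497384065863, 'k1': -0.11777069993164642, 'rvec': array([ 0.65081689,  2.49900019, -1.29438684]), 'tvec': array([0.47472584, 0.01633701, 1.5277466 ])}
top {'fx': 509.6999158546468, 'fy': 509.6999158546468, 'cx': 314.6963645257731, 'cy': 198.1176991011328, 'k1': -0.03517930434953133, 'rvec': array([ 2.04698878, -2.1694025 ,  0.24473436]), 'tvec': array([-0.04432942,  0.55200171,  1.60265904])}
{'time': 0.1, 'joint_pos': array([ 1.39206874e+00,  3.59312751e-01,  1.11653922e-02, -3.11755056e-04,
       -1.22411443e+00, -2.88128348e-01]), 'qvel': array([ 0.00018148, -0.00184186,  0.00327757,  0.00093228,  0.00168792,
       -0.00123035]), 'joint_torque': array([-1.00160381e-03, -5.84161270e+01,  2.93750703e+01,  7.01549783e+00,
        1.01423910e-02, -4.85860551e-05]), 'eef_pos': array([0.30361398, 0.60237337, 0.22572392]), 'tool_rot': array([ 3.14010431e+00, -1.35456773e-04, -4.66961981e-01]), 'wrist_force': array([ 0.10413658,  0.6924129 , -0.24424005]), 'moment': array([ 0.0171226 ,  0.00811033, -0.00872941]), 'grip_width': 0.9964297581311001}
```

View pics/scene0.png

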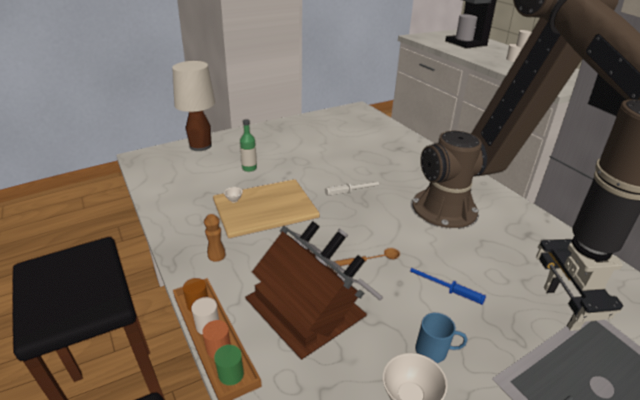

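View pics/top0.png

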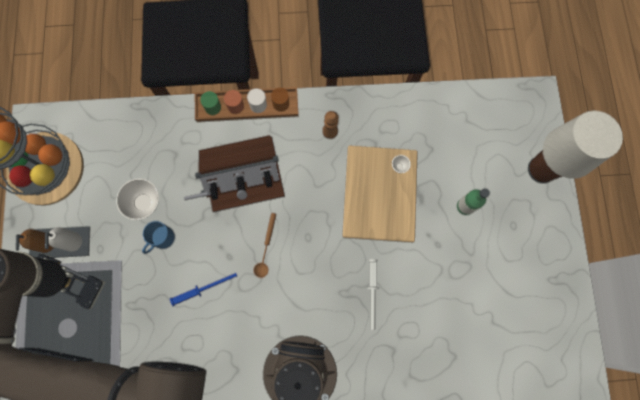

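The scene view shows the block at about (305,290), pull rod end at (380,297) and board at (265,207). The top view shows the block at (240,175), pull rod at (195,197) and board at (380,195). There are blue (205,290) and white (373,290) look-alikes lying on the counter.

```bash
cat > h.py <<'E'
import numpy as np, cv2
from bench import manip
from scipy.spatial.transform import Rotation as Ro
C={n:manip.camera_info(n) for n in("scene","top")}
def K(c): return np.array([[c["fx"],0,c["cx"]],[0,c["fy"],c["cy"]],[0,0,1]])
def proj(n,P):
    c=C[n]; p,_=cv2.projectPoints(np.asarray(P,float).reshape(-1,1,3),np.array(c["rvec"]),np.array(c["tvec"]),K(c),np.array([c["k1"],0,0,0,0.]))
    return p.reshape(-1,2)
def ray(n,uv):
    c=C[n]; q=cv2.undistortPoints(np.array(uv,float).reshape(-1,1,2),K(c),np.array([c["k1"],0,0,0,0.])).reshape(-1,2)
    R=cv2.Rodrigues(np.array(c["rvec"]))[0]; o=-R.T@c["tvec"]
    d=np.c_[q,np.ones(len(q))]@R; return o,d/np.linalg.norm(d,axis=1)[:,None]
def atz(n,uv,z):
    o,d=ray(n,uv); return o+d*((z-o[2])/d[:,2])[:,None]
def tri(a,b):
    o1,d1=ray("scene",a);o2,d2=ray("top",b);d1=d1[0];d2=d2[0]
    A=np.c_[d1,-d2];s=np.linalg.lstsq(A,o2-o1,rcond=None)[0]
    p=o1+s[0]*d1;q=o2+s[1]*d2;return (p+q)/2,np.linalg.norm(p-q)
E
python3 - <<'E'
from h import *
a=cv2.imread("pics/scene0.png")[215:360,235:395]; cv2.imwrite("pics/sc_crop.png",cv2.resize(a,None,fx=5,fy=4.0*5/4*0.8,interpolation=cv2.INTER_CUBIC))
b=cv2.imread("pics/top0.png")[125:220,180:300]; cv2.imwrite("pics/top_crop.png",cv2.resize(b,None,fx=6,fy=6,interpolation=cv2.INTER_CUBIC))
for t in ["block","keeper","steel_grip","fork_handle","slicer_handle","board","saltbowl","mug","mill","oil","bowl","spoon"]:
  for n in("scene","top"):
    r=manip.silhouettes(t,n)
    for k in r[:3]: print(t,n,round(k["confidence"],2),k["extent"],int(k["mask"].sum()))
    if r: np.save(f"m_{t}_{n}.npy",np.array([k["mask"] for k in r]))
E
```

```text
block scene 0.64 [248.7, 228.3, 378.1, 359.0] 9216
block scene 0.57 [339.8, 245.3, 396.6, 267.1] 205
block top 0.88 [183.8, 138.4, 282.4, 211.9] 4616
keeper scene 0.67 [287.2, 231.7, 383.8, 295.4] 529
keeper scene 0.61 [303.7, 217.9, 317.5, 240.9] 195
keeper top 0.8 [185.6, 159.7, 280.8, 199.8] 1344
steel_grip scene 0.95 [410.7, 266.1, 488.1, 304.2] 677
steel_grip scene 0.93 [316.2, 229.1, 346.6, 267.9] 349
steel_grip scene 0.83 [327.5, 181.5, 374.0, 191.6] 327
steel_grip top 0.98 [368.8, 260.4, 374.0, 330.6] 409
steel_grip top 0.86 [170.4, 276.1, 235.4, 305.1] 473
steel_grip top 0.71 [233.1, 172.1, 248.5, 197.1] 207
fork_handle scene 0.81 [337.4, 255.4, 364.3, 280.2] 288
fork_handle top 0.57 [208.0, 181.3, 217.7, 197.2] 136
slicer_handle scene 0.6 [302.6, 218.2, 318.7, 238.0] 207
slicer_handle top 0.45 [264.6, 167.8, 271.3, 186.8] 147
board scene 0.86 [212.9, 181.4, 319.5, 236.3] 3716
board scene 0.21 [322.2, 230.3, 347.9, 261.3] 321
board top 0.67 [341.3, 148.1, 417.6, 244.3] 6295
board top 0.62 [184.7, 161.1, 280.5, 199.0] 1122
saltbowl scene 0.55 [224.2, 185.3, 242.8, 199.0] 208
saltbowl top 0.67 [392.5, 152.3, 409.6, 170.9] 234
mug scene 0.59 [416.9, 313.6, 468.0, 360.0] 1622
mug top 0.65 [265.8, 166.8, 273.9, 188.8] 135
mug top 0.59 [143.5, 219.1, 173.9, 257.9] 724
mill scene 0.73 [203.9, 213.4, 225.8, 261.7] 710
mill scene 0.62 [417.2, 312.2, 467.2, 361.2] 1615
mill scene 0.56 [285.9, 230.7, 380.5, 300.8] 536
mill top 0.89 [320.6, 110.1, 338.7, 141.2] 387
mill top 0.4 [236.3, 173.3, 244.1, 200.0] 193
oil scene 0.96 [240.0, 121.2, 255.5, 169.7] 620
oil top 0.74 [457.4, 192.4, 492.6, 212.9] 565
oil top 0.27 [341.9, 147.9, 417.0, 244.8] 6317
bowl scene 0.78 [383.6, 357.1, 448.9, 400.0] 2515
bowl scene 0.67 [245.8, 226.7, 380.2, 356.6] 9369
bowl top 0.8 [118.0, 179.2, 160.9, 220.8] 1385
spoon scene 0.61 [337.3, 247.2, 400.0, 265.6] 278
spoon top 0.92 [255.0, 214.9, 275.4, 280.0] 311
```

View pics/sc_crop.png

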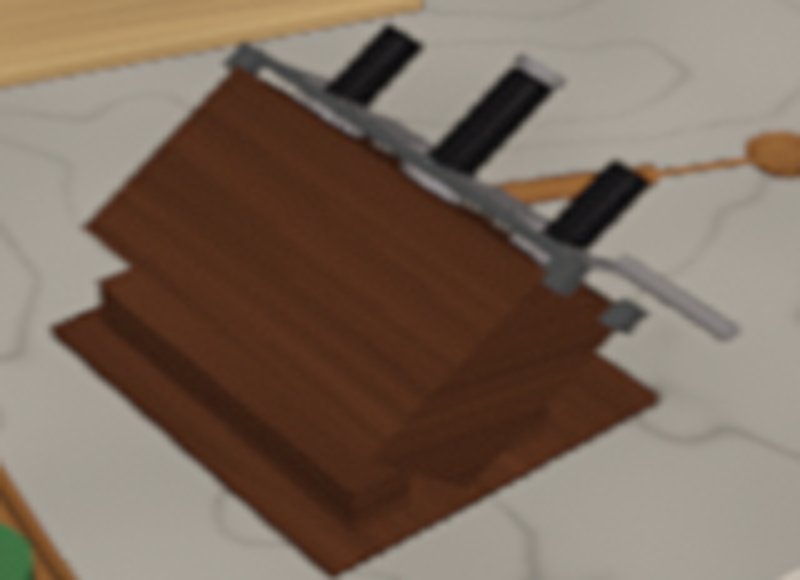

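View pics/top_crop.png

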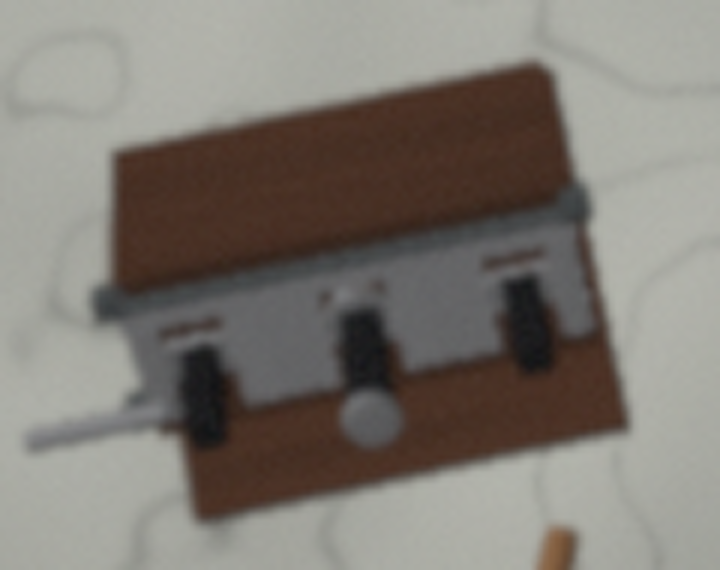

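The steel could be taken for the blue look-alike (top 205,290), the white one (373,290), or the short handles in the outer sockets (210,190) and (268,178). The middle tool at top (241,195) is the only one with a round end cap and the longer handle, so that is the steel. Next I fit the block pose.

```bash
cat > fit.py <<'E'
from h import *
from scipy.optimize import least_squares
a=np.array([-.766,0,.643]); up=np.array([.643,0,.766]); m=np.array([-50,0,140.])
obs=[("scene",(302,358.75),(110,125,0)),("scene",(367,314.2),(-110,125,0)),("scene",(245.4,297.5),(110,-125,0)),
("top",(213.3,211.7),(-110,125,0)),("top",(284.7,196.7),(-110,-125,0)),
("scene",(343.2,232.8),tuple(m+90*a)),("top",(241.7,194.2),tuple(m+90*a))]
def tf(p,P): 
    c,s=np.cos(p[2]),np.sin(p[2]); P=np.atleast_2d(P)/1000
    return np.c_[p[0]+c*P[:,0]-s*P[:,1],p[1]+s*P[:,0]+c*P[:,1],P[:,2]]
def res(p): return np.concatenate([proj(n,tf(p,P))[0]-uv for n,uv,P in obs])
p0=atz("top",[(241,175)],.1)[0]
s=least_squares(res,[p0[0],p0[1],0.2],loss="soft_l1",x_scale=[.01,.01,.05]); p=s.x
E
python3 - <<'E'
from fit import *
print(p,res(p).reshape(-1,2).round(1).tolist())
q,e=tri([(381,297.3)],[(185.8,198.3)]); print("rod end",q,e)
# rod start near block: 
R=Ro.from_euler('z',p[2]).as_matrix()
print("rod end in block mm",(R.T@(q-[p[0],p[1],0])*1000))
q,e=tri([(343.2,232.8)],[(241.7,194.2)]); print("cap",q,e,R.T@(q-[p[0],p[1],0])*1000)
# hinge knob ends +y
q,e=tri([(348,284)],[(198,175)]); print("hinge?",q,e,R.T@(q-[p[0],p[1],0])*1000)
for t in("board",):
    M=np.load(f"m_{t}_top.npy")[0].astype(np.uint8); r=cv2.minAreaRect(cv2.findContours(M,0,1)[0][0][:,0]); b=cv2.boxPoints(r); print(b); w=atz("top",b,.022); print(w,w.mean(0), np.linalg.norm(np.diff(w,axis=0),axis=1))
for t,z in(("oil",.0),("mill",0),("mug",.09),("bowl",.06),("spoon",0),("saltbowl",.05)):
    M=np.load(f"m_{t}_top.npy"); M=M[1 if t=="mug" else 0]; v,u=np.nonzero(M); print(t,atz("top",[(u.mean(),v.mean())],z)[0].round(3))
im=cv2.imread("pics/scene0.png"); 
E
```

```text
[0.66024215 0.1604188  0.15723058] [[-0.7, 1.2], [0.8, 1.5], [-0.0, 0.3], [-0.0, 0.9], [1.3, 0.5], [-0.1, -0.7], [0.6, -0.1]]
rod end [0.5535337  0.32603347 0.13820542] 0.0007614538845121463
rod end in block mm [-79.45964415 180.28055408 138.20541607]
cap [0.54303142 0.14357656 0.19676861] 0.0006860234209353103 [-118.40212528    1.71879302  196.76860837]
hinge? [0.61708458 0.27977031 0.1721735 ] 5.258509708751014e-05 [-23.9367258  124.63704802 172.1734969 ]
[[340.92883 237.63896]
 [347.2652  145.12776]
 [420.15613 150.12029]
 [413.81976 242.63148]]
[[ 0.41938928 -0.15527692  0.022     ]
 [ 0.73669304 -0.1992354   0.022     ]
 [ 0.70474961 -0.44743368  0.022     ]
 [ 0.38884661 -0.3934688   0.022     ]] [ 0.56241963 -0.2988537   0.022     ] [0.32033424 0.25024542 0.3204792 ]
oil [ 0.519 -0.613  0.   ]
mill [ 0.821 -0.147  0.   ]
mug [0.449 0.427 0.09 ]
bowl [0.579 0.505 0.06 ]
spoon [0.397 0.098 0.   ]
saltbowl [ 0.654 -0.371  0.05 ]
```

```bash
cat > ov.py <<'E'
from fit import *
import sys
def overlay(n,fn,box,f,lines,out):
    im=cv2.imread(fn); x0,y0,x1,y1=box
    c=cv2.resize(im[y0:y1,x0:x1],None,fx=f,fy=f,interpolation=cv2.INTER_CUBIC)
    for P,col in lines:
        q=((proj(n,tf(p,P))+.5-[x0,y0])*f).round().astype(int)
        cv2.polylines(c,[q.reshape(-1,1,2)],False,col,1)
    cv2.imwrite(out,c)
E
python3 - <<'E'
from ov import *
L=[]
for y in(-125,125): L.append(([m+np.array([0,y,0])-50*up,m+np.array([0,y,0])+50*up],(0,255,0)))
L.append(([m+[0,-125,0]+50*up,m+[0,125,0]+50*up],(0,255,0)))
L.append(([(-110,-125,0),(-110,125,0),(110,125,0),(110,-125,0)],(0,255,255)))
L.append(([m,m+92*a],(255,0,255)))
L.append(([(-79.5,125,138),(-79.5,188,138)],(0,0,255)))
overlay("scene","pics/scene0.png",(300,220,400,320),7,[l for l in L],"pics/ovs.png")
overlay("top","pics/top0.png",(180,150,290,220),7,L,"pics/ovt.png")
E
```

```text
(no output)
```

View pics/ovs.png

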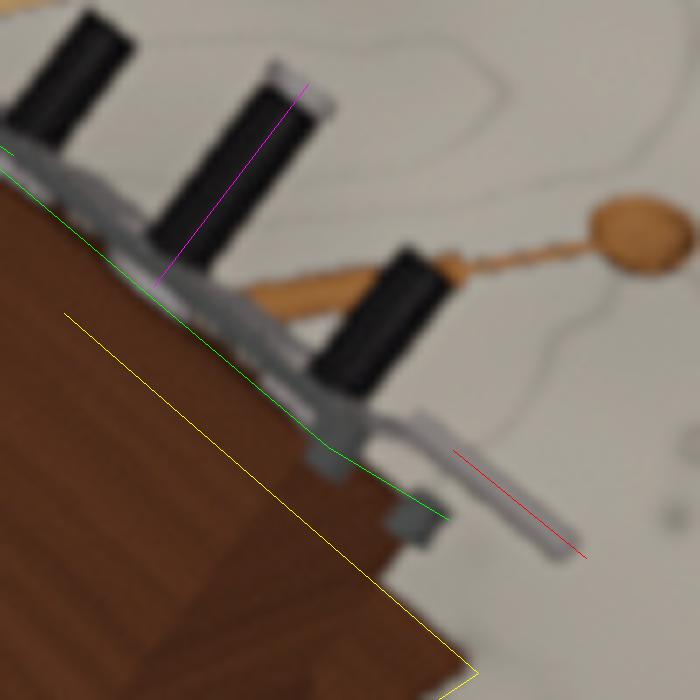

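View pics/ovt.png

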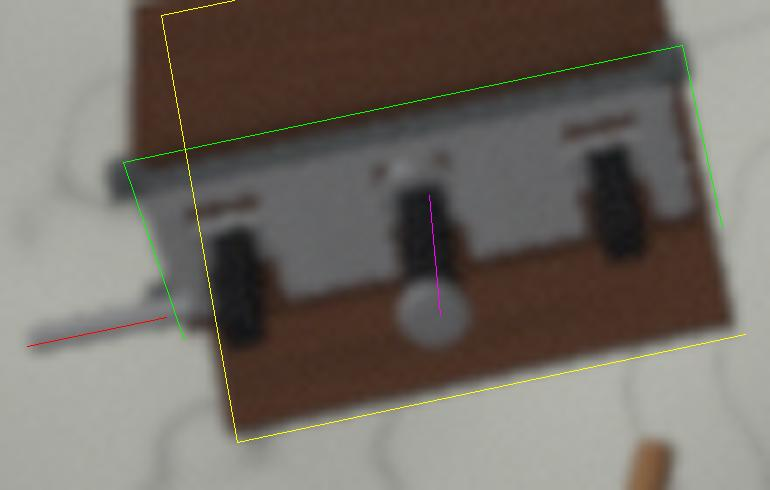

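```bash
cat > fit.py <<'E'
from h import *
from scipy.optimize import least_squares
a=np.array([-.766,0,.643]); up=np.array([.643,0,.766]); m=np.array([-50,0,140.])
def tf(p,P): 
    c,s=np.cos(p[2]),np.sin(p[2]); P=np.atleast_2d(P)/1000
    return np.c_[p[0]+c*P[:,0]-s*P[:,1],p[1]+s*P[:,0]+c*P[:,1],P[:,2]]
def obs(q):
    t=q[3]
    return [("scene",(301.5,358.2),(110,125,t)),("scene",(366.7,313.8),(-110,125,t)),("scene",(244.9,297.),(110,-125,t)),
("top",(212.7,211.2),(-110,125,t)),("top",(284.2,195.8),(-110,-125,t)),
("scene",(300+301/7-.5,220+92/7-.5),m+90*a),("top",(241.4,194.2),m+92*a),
("scene",(380.5,297.4),(q[4],186,q[5])),("top",(184.5,197.4),(q[4],186,q[5])),
("scene",(300+418/7-.5,220+430/7-.5),(q[4],q[6],q[5])),("top",(180+165/7-.5,150+308/7-.5),(q[4],q[7],q[5]))]
def res(p): return np.concatenate([proj(n,tf(p,P))[0]-uv for n,uv,P in obs(p)])
s=least_squares(res,[.66,.16,0.157,10,-79,138,130,130],loss="soft_l1",x_scale=[.01,.01,.05,5,5,5,5,5]); p=s.x
E
python3 - <<'E'
from ov import *
print(p.round(3),res(p).reshape(-1,2).round(1).tolist())
L=[]
for y in(-125,125): L.append(([m+np.array([0,y,0])-50*up,m+np.array([0,y,0])+50*up],(0,255,0)))
L.append(([m+[0,-125,0]+50*up,m+[0,125,0]+50*up],(0,255,0)))
L.append(([(-110,-125,p[3]),(-110,125,p[3]),(110,125,p[3]),(110,-125,p[3])],(0,255,255)))
for y in (-85,0,85):L.append(([m+[0,y,0],m+92*a+[0,y,0]],(255,0,255)))
L.append(([(p[4],125,p[5]),(p[4],188,p[5])],(0,0,255)))
overlay("scene","pics/scene0.png",(300,220,400,320),7,[l for l in L],"pics/ovs.png")
overlay("top","pics/top0.png",(180,150,290,220),7,L,"pics/ovt.png")
E
```

```text
[  0.662   0.161   0.163   7.953 -76.57  141.541 112.718 124.387] [[-0.4, 0.4], [0.9, 0.1], [-0.5, -0.5], [0.2, 0.5], [1.6, -0.0], [-0.2, -0.3], [1.0, -0.5], [1.0, 1.1], [-1.0, -0.1], [0.2, -0.3], [-0.1, -0.4]]
```

View pics/ovs.png

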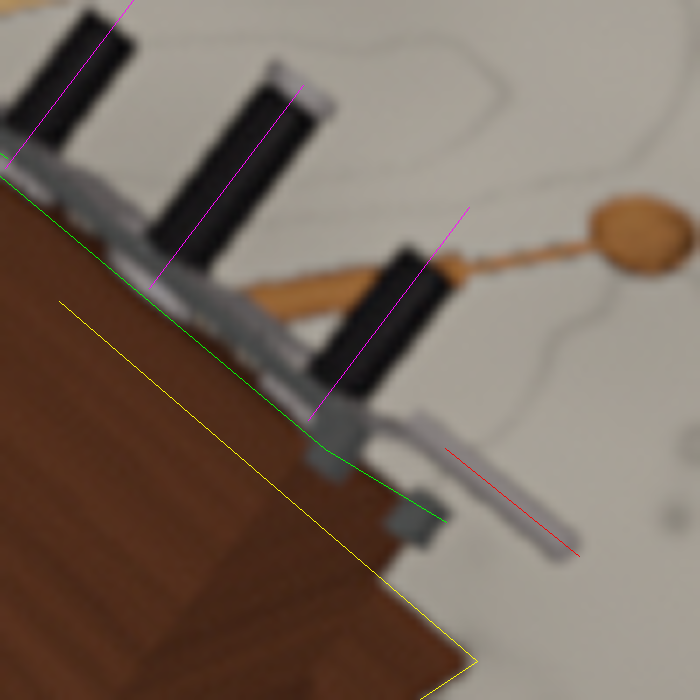

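View pics/ovt.png

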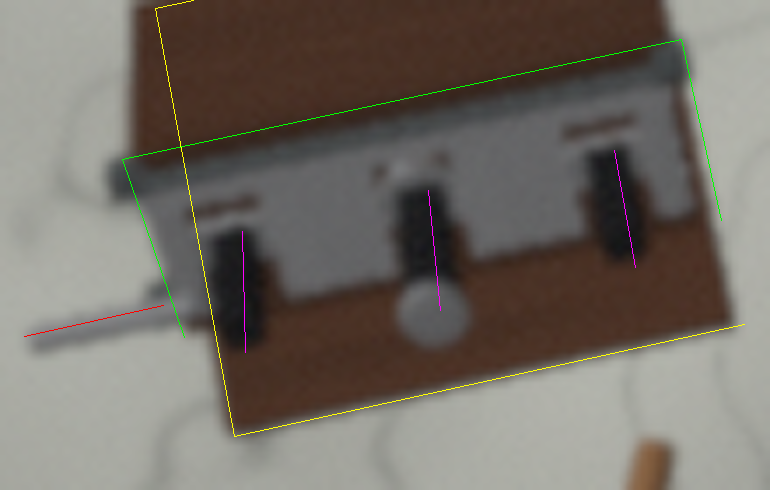

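```bash
python3 - <<'E'
from fit import *
R=Ro.from_euler('z',p[2]).as_matrix()
B=lambda q:(R.T@(q-[p[0],p[1],0])*1000).round(1)
for nm,s_,t_ in(("knob",(346.9,284.2),(196.7,175.5)),("rodend",(380.5,297.4),(184.5,197.4)),("cap",(342.5,232.6),(241.4,194.2)),
 ("lowknob",(300+418/7-.5,220+517/7-.5),(180+158/7-.5,150+292/7-.5))):
    q,e=tri([s_],[t_]); print(nm,q.round(4),round(e,4),B(q))
print("exp cap",m+91*a)
q=tf(p,[[p[4],165,p[5]],[-82,0,167]]);print(q)
E
```

```text
knob [0.6179 0.2817 0.1728] 0.006 [-24.3 126.3 172.8]
rodend [0.5564 0.3287 0.1417] 0.0009 [-77.3 182.6 141.7]
cap [0.5438 0.1436 0.1975] 0.0031 [-119.8    2.1  197.5]
lowknob [0.5787 0.2782 0.1198] 0.0014 [-63.4 129.2 119.8]
exp cap [-119.706    0.     198.513]
[[0.5599585  0.31138789 0.14154141]
 [0.58143875 0.14770197 0.167     ]]
```

```bash
cat > d.py <<'E'
from h import *
def Rt(s): return Ro.from_euler('xyz',s["tool_rot"])
def delta(target,cmdR=None,cur=None):
    s=manip.get_state(); R=cmdR or Rt(s); c=s["eef_pos"] if cur is None else cur
    return R.inv().apply(np.array(target)-c)/.02
def st():
    s=manip.get_state(); print("t",round(s["time"],2),"pos",s["eef_pos"].round(4),"rot",s["tool_rot"].round(4),"F",s["wrist_force"].round(1),"M",s["moment"].round(2),"g",round(s["grip_width"],3),"q",s["joint_pos"].round(2)); return s
E
python3 -c "
from d import *
st();print(delta([.560,.311,.24]).round(2), delta([.56,.311,.24]).round(2)/18)"
```

```text
t 1.3 pos [0.3038 0.6028 0.2265] rot [ 3.1416 -0.     -0.4668] F [0.1 0.1 0.7] M [-0.01 -0.    0.03] g 0.997 q [ 1.39  0.36  0.01  0.   -1.22 -0.29]
[18.01  7.26 -0.67] [ 1.00055556  0.40333333 -0.03722222]
```

Call:
move_arm --increments '[{"tx": 0.9,"ty": 0.363,"tz": -0.034},{"tx": 0.9,"ty": 0.363,"tz": -0.034},{"tx": 0.9,"ty": 0.363,"tz": -0.034},{"tx": 0.9,"ty": 0.363,"tz": -0.034},{"tx": 0.9,"ty": 0.363,"tz": -0.034},{"tx": 0.9,"ty": 0.363,"tz": -0.034},{"tx": 0.9,"ty": 0.363,"tz": -0.034},{"tx": 0.9,"ty": 0.363,"tz": -0.034},{"tx": 0.9,"ty": 0.363,"tz": -0.034},{"tx": 0.9,"ty": 0.363,"tz": -0.034},{"tx": 0.9,"ty": 0.363,"tz": -0.034},{"tx": 0.9,"ty": 0.363,"tz": -0.034},{"tx": 0.9,"ty": 0.363,"tz": -0.034},{"tx": 0.9,"ty": 0.363,"tz": -0.034},{"tx": 0.9,"ty": 0.363,"tz": -0.034},{"tx": 0.9,"ty": 0.363,"tz": -0.034},{"tx": 0.9,"ty": 0.363,"tz": -0.034},{"tx": 0.9,"ty": 0.363,"tz": -0.034},{"tx": 0.9,"ty": 0.363,"tz": -0.034},{"tx": 0.9,"ty": 0.363,"tz": -0.034}]' --grip 0.7

```text
validation failed for argument at $.in...
```

Call:
move_arm --increments '[{"rz": 0.0375},{"rz": 0.0375},{"rz": 0.0375},{"rz": 0.0375},{"rz": 0.0375},{"rz": 0.0375},{"rz": 0.0375},{"rz": 0.0375},{}]'

```text
validation failed for argument at $.in...
```

```bash
python3 -c "
from d import *
s=st();print(delta([.560,.311,.123]).round(3))
cv2.imwrite('pics/s1.png',manip.capture('scene')[150:400,240:640]);cv2.imwrite('pics/t1.png',manip.capture('top')[100:300,100:340])"
```

```text
t 1.3 pos [0.3038 0.6028 0.2265] rot [ 3.1416 -0.     -0.4668] F [0.1 0.1 0.7] M [-0.01 -0.    0.03] g 0.997 q [ 1.39  0.36  0.01  0.   -1.22 -0.29]
[18.006  7.262  5.177]
```

View pics/s1.png

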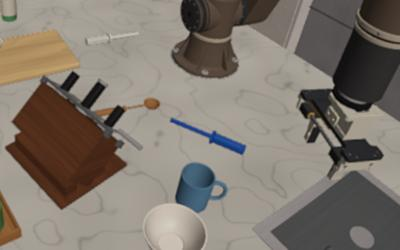

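Call:
move_arm --increments '[{"tx": 0.9,"ty": 0.363,"tz": -0.034,"rx": 0,"ry": 0,"rz": 0},{"tx": 0.9,"ty": 0.363,"tz": -0.034,"rx": 0,"ry": 0,"rz": 0}]' --grip 0.7

```text
time: 1.57
eef_pos: [0.3294, 0.5733, 0.2276]
tool_rot: [3.141, -0.0, -0.465]
wrist_force: [-0.3, 0.6, -1.0]
grip_width: 0.902
```

Call:
move_arm --increments '[{"tx": 0.9,"ty": 0.363,"tz": -0.034,"rx": 0,"ry": 0,"rz": 0},{"tx": 0.9,"ty": 0.363,"tz": -0.034,"rx": 0,"ry": 0,"rz": 0},{"tx": 0.9,"ty": 0.363,"tz": -0.034,"rx": 0,"ry": 0,"rz": 0},{"tx": 0.9,"ty": 0.363,"tz": -0.034,"rx": 0,"ry": 0,"rz": 0},{"tx": 0.9,"ty": 0.363,"tz": -0.034,"rx": 0,"ry": 0,"rz": 0},{"tx": 0.9,"ty": 0.363,"tz": -0.034,"rx": 0,"ry": 0,"rz": 0},{"tx": 0.9,"ty": 0.363,"tz": -0.034,"rx": 0,"ry": 0,"rz": 0},{"tx": 0.9,"ty": 0.363,"tz": -0.034,"rx": 0,"ry": 0,"rz": 0},{"tx": 0.9,"ty": 0.363,"tz": -0.034,"rx": 0,"ry": 0,"rz": 0},{"tx": 0.9,"ty": 0.363,"tz": -0.034,"rx": 0,"ry": 0,"rz": 0},{"tx": 0.9,"ty": 0.363,"tz": -0.034,"rx": 0,"ry": 0,"rz": 0},{"tx": 0.9,"ty": 0.363,"tz": -0.034,"rx": 0,"ry": 0,"rz": 0},{"tx": 0.9,"ty": 0.363,"tz": -0.034,"rx": 0,"ry": 0,"rz": 0},{"tx": 0.9,"ty": 0.363,"tz": -0.034,"rx": 0,"ry": 0,"rz": 0},{"tx": 0.9,"ty": 0.363,"tz": -0.034,"rx": 0,"ry": 0,"rz": 0},{"tx": 0.9,"ty": 0.363,"tz": -0.034,"rx": 0,"ry": 0,"rz": 0},{"tx": 0.9,"ty": 0.363,"tz": -0.034,"rx": 0,"ry": 0,"rz": 0},{"tx": 0.9,"ty": 0.363,"tz": -0.034,"rx": 0,"ry": 0,"rz": 0}]'

```text
time: 3.07
eef_pos: [0.5607, 0.309, 0.2405]
tool_rot: [-3.141, -0.0, -0.468]
wrist_force: [0.6, -0.4, -1.0]
grip_width: 0.699
```

Call:
move_arm --increments '[{"tx": 0,"ty": 0,"tz": 0,"rx": 0,"ry": 0,"rz": 0.0375},{"tx": 0,"ty": 0,"tz": 0,"rx": 0,"ry": 0,"rz": 0.0375},{"tx": 0,"ty": 0,"tz": 0,"rx": 0,"ry": 0,"rz": 0.0375},{"tx": 0,"ty": 0,"tz": 0,"rx": 0,"ry": 0,"rz": 0.0375},{"tx": 0,"ty": 0,"tz": 0,"rx": 0,"ry": 0,"rz": 0.0375},{"tx": 0,"ty": 0,"tz": 0,"rx": 0,"ry": 0,"rz": 0.0375},{"tx": 0,"ty": 0,"tz": 0,"rx": 0,"ry": 0,"rz": 0.0375},{"tx": 0,"ty": 0,"tz": 0,"rx": 0,"ry": 0,"rz": 0.0375},{"tx": 0,"ty": 0,"tz": 0,"rx": 0,"ry": 0,"rz": 0},{"tx": 0,"ty": 0,"tz": 0,"rx": 0,"ry": 0,"rz": 0}]'

```text
time: 3.9
eef_pos: [0.5601, 0.3101, 0.2404]
tool_rot: [-3.141, 0.0, -1.406]
wrist_force: [0.3, 0.2, 0.6]
grip_width: 0.7
```

```bash
python3 -c "
from d import *
s=st();print(delta([.560,.311,.123]).round(3))
cv2.imwrite('pics/s1.png',cv2.resize(manip.capture('scene')[150:350,240:500],None,fx=3,fy=3));cv2.imwrite('pics/t1.png',manip.capture('top')[100:300,100:340])"
```

```text
t 3.9 pos [0.5601 0.3101 0.2404] rot [-3.1414e+00  1.0000e-04 -1.4063e+00] F [0.3 0.2 0.6] M [ 0.03 -0.06  0.01] g 0.7 q [ 0.81  0.29 -0.05  0.   -1.23 -0.65]
[-4.500e-02 -1.000e-03  5.869e+00]
```

View pics/s1.png

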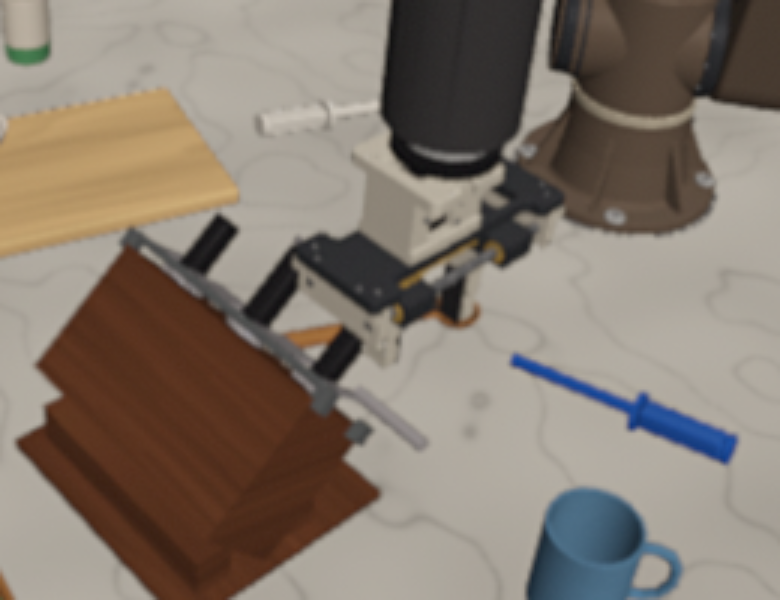

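The gripper hovers above the rod with its jaws across it. Descending, then closing.

Call:
move_arm --increments '[{"tx": 0,"ty": 0,"tz": 0.7,"rx": 0,"ry": 0,"rz": 0},{"tx": 0,"ty": 0,"tz": 0.7,"rx": 0,"ry": 0,"rz": 0},{"tx": 0,"ty": 0,"tz": 0.7,"rx": 0,"ry": 0,"rz": 0},{"tx": 0,"ty": 0,"tz": 0.7,"rx": 0,"ry": 0,"rz": 0},{"tx": 0,"ty": 0,"tz": 0.7,"rx": 0,"ry": 0,"rz": 0},{"tx": 0,"ty": 0,"tz": 0.7,"rx": 0,"ry": 0,"rz": 0},{"tx": 0,"ty": 0,"tz": 0.7,"rx": 0,"ry": 0,"rz": 0},{"tx": 0,"ty": 0,"tz": 0.5,"rx": 0,"ry": 0,"rz": 0},{"tx": 0,"ty": 0,"tz": 0.4,"rx": 0,"ry": 0,"rz": 0},{"tx": 0,"ty": 0,"tz": 0.0,"rx": 0,"ry": 0,"rz": 0},{"tx": 0,"ty": 0,"tz": 0.0,"rx": 0,"ry": 0,"rz": 0}]'

```text
time: 4.92
eef_pos: [0.56, 0.311, 0.1241]
tool_rot: [3.141, -0.0, -1.408]
wrist_force: [0.0, 0.4, 0.3]
grip_width: 0.698
```

```bash
python3 -c "
from d import *
s=st()
cv2.imwrite('pics/s2.png',cv2.resize(manip.capture('scene')[200:350,270:450],None,fx=4,fy=4));cv2.imwrite('pics/t2.png',cv2.resize(manip.capture('top')[120:260,120:300],None,fx=4,fy=4))"
```

```text
t 4.92 pos [0.56   0.311  0.1241] rot [ 3.1414e+00 -4.0000e-04 -1.4084e+00] F [0.  0.4 0.3] M [ 0.13 -0.07  0.02] g 0.698 q [ 0.81  0.38 -0.2   0.   -0.99 -0.65]
```

View pics/s2.png

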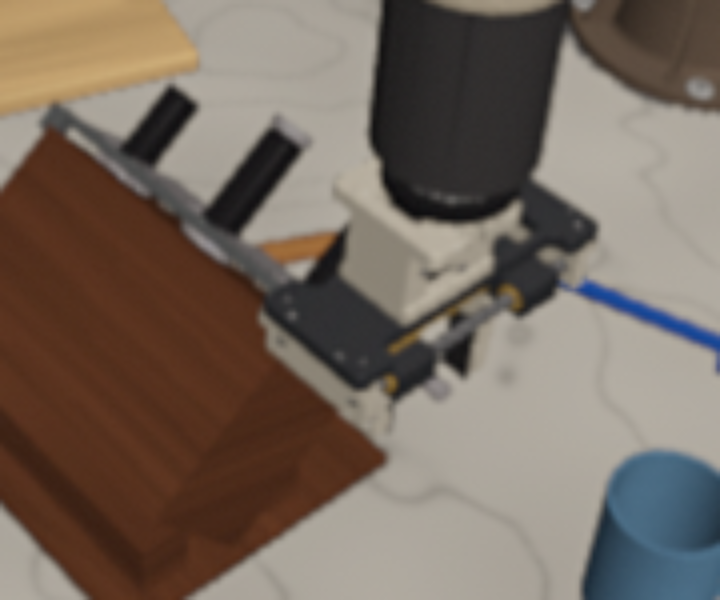

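Call:
move_arm --increments '[{"tx": 0,"ty": 0,"tz": 0,"rx": 0,"ry": 0,"rz": 0},{"tx": 0,"ty": 0,"tz": 0,"rx": 0,"ry": 0,"rz": 0},{"tx": 0,"ty": 0,"tz": 0,"rx": 0,"ry": 0,"rz": 0},{"tx": 0,"ty": 0,"tz": 0,"rx": 0,"ry": 0,"rz": 0},{"tx": 0,"ty": 0,"tz": 0,"rx": 0,"ry": 0,"rz": 0},{"tx": 0,"ty": 0,"tz": 0,"rx": 0,"ry": 0,"rz": 0},{"tx": 0,"ty": 0,"tz": 0,"rx": 0,"ry": 0,"rz": 0},{"tx": 0,"ty": 0,"tz": 0,"rx": 0,"ry": 0,"rz": 0}]' --grip 0 --grip_force 15

```text
time: 5.68
eef_pos: [0.5592, 0.3109, 0.1238]
tool_rot: [3.14, -0.0, -1.41]
wrist_force: [-7.1, 1.3, -5.3]
grip_width: 0.157
```

```bash
python3 -c "
from d import *
s=st()"
```

```text
t 5.68 pos [0.5592 0.3109 0.1238] rot [ 3.1402e+00 -2.0000e-04 -1.4096e+00] F [-7.1  1.3 -5.3] M [ 0.34  2.42 -0.02] g 0.157 q [ 0.81  0.38 -0.2  -0.   -0.99 -0.65]
```

```bash
cat > arc.py <<'E'
import numpy as np
def arc(r0,f0,f1,n):
    f=np.linspace(f0,f1,n+1); x=r0[0]*np.cos(f)+r0[1]*np.sin(f); z=-r0[0]*np.sin(f)+r0[1]*np.cos(f)
    return np.c_[-np.diff(x),-np.diff(z)]/20
E
python3 -c "
from arc import *
print(arc((-51.5,-34),0,.5,6).round(3).tolist())"
```

```text
[[0.133, -0.22], [0.114, -0.231], [0.094, -0.239], [0.074, -0.246], [0.053, -0.251], [0.032, -0.255]]
```

Call:
move_arm --increments '[{"tx": 0,"ty": 0.133,"tz": -0.22,"rx": 0,"ry": 0,"rz": 0},{"tx": 0,"ty": 0.114,"tz": -0.231,"rx": 0,"ry": 0,"rz": 0},{"tx": 0,"ty": 0.094,"tz": -0.239,"rx": 0,"ry": 0,"rz": 0},{"tx": 0,"ty": 0.074,"tz": -0.246,"rx": 0,"ry": 0,"rz": 0},{"tx": 0,"ty": 0.053,"tz": -0.251,"rx": 0,"ry": 0,"rz": 0},{"tx": 0,"ty": 0.032,"tz": -0.255,"rx": 0,"ry": 0,"rz": 0},{"tx": 0,"ty": 0,"tz": 0,"rx": 0,"ry": 0,"rz": 0}]' --grip 0 --grip_force 20

```text
time: 6.27
eef_pos: [0.5454, 0.3084, 0.1517]
tool_rot: [3.133, -0.001, -1.41]
wrist_force: [-15.7, 1.3, -3.5]
grip_width: 0.129
```

```bash
python3 -c "
from d import *
s=st()
cv2.imwrite('pics/s3.png',cv2.resize(manip.capture('scene')[200:350,270:450],None,fx=4,fy=4));cv2.imwrite('pics/t3.png',cv2.resize(manip.capture('top')[120:260,120:300],None,fx=4,fy=4))
from arc import *
print(arc((-51.5,-34),.5,1.3,9).round(3).tolist())"
```

```text
t 6.27 pos [0.5454 0.3084 0.1517] rot [ 3.1333e+00 -1.3000e-03 -1.4100e+00] F [-15.7   1.3  -3.5] M [ 0.7   5.43 -0.03] g 0.129 q [ 0.82  0.34 -0.19 -0.   -1.05 -0.66]
[[0.011, -0.274], [-0.014, -0.274], [-0.038, -0.272], [-0.062, -0.267], [-0.085, -0.261], [-0.108, -0.252], [-0.13, -0.241], [-0.151, -0.229], [-0.171, -0.215]]
```

View pics/s3.png

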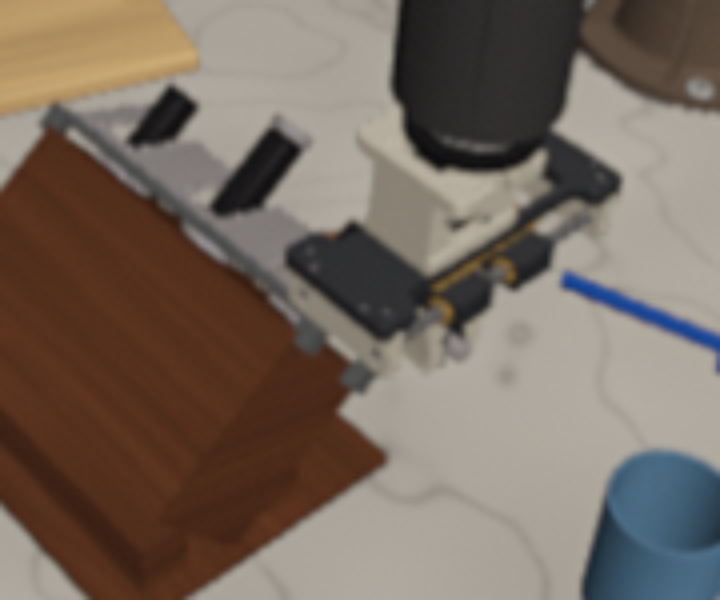

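```bash
python3 -c "
from arc import *
print(arc((-47,-40.4),.508,1.3,8).round(3).tolist())"
```

```text
[[0.047, -0.303], [0.016, -0.306], [-0.014, -0.306], [-0.044, -0.303], [-0.074, -0.298], [-0.103, -0.289], [-0.131, -0.277], [-0.158, -0.263]]
```

Call:
move_arm --increments '[{"tx": 0,"ty": 0.12,"tz": -0.303,"rx": 0,"ry": 0,"rz": 0},{"tx": 0,"ty": 0.09,"tz": -0.306,"rx": 0,"ry": 0,"rz": 0},{"tx": 0,"ty": 0.056,"tz": -0.306,"rx": 0,"ry": 0,"rz": 0},{"tx": 0,"ty": -0.04,"tz": -0.303,"rx": 0,"ry": 0,"rz": 0},{"tx": 0,"ty": 0,"tz": 0,"rx": 0,"ry": 0,"rz": 0}]'

```text
time: 6.78
eef_pos: [0.5439, 0.3082, 0.1783]
tool_rot: [3.139, -0.0, -1.409]
wrist_force: [-9.1, 0.5, 0.5]
grip_width: 0.135
```

```bash
python3 -c "
from d import *
s=st()"
```

```text
t 6.78 pos [0.5439 0.3082 0.1783] rot [ 3.1390e+00 -4.0000e-04 -1.4093e+00] F [-9.1  0.5  0.5] M [-0.09  3.59 -0.01] g 0.135 q [ 0.83  0.31 -0.17 -0.   -1.09 -0.66]
```

```bash
python3 -c "
from arc import *
print(arc((-45.5,-42.1),.949,1.9,9).round(3).tolist())
print(arc((-45.5,-42.1),1.9,2.8,9).round(3).tolist())"
```

```text
[[-0.083, -0.317], [-0.116, -0.306], [-0.147, -0.292], [-0.177, -0.275], [-0.205, -0.255], [-0.231, -0.232], [-0.254, -0.206], [-0.275, -0.178], [-0.292, -0.148]]
[[-0.289, -0.111], [-0.299, -0.082], [-0.305, -0.052], [-0.309, -0.021], [-0.31, 0.01], [-0.307, 0.041], [-0.301, 0.071], [-0.293, 0.101], [-0.281, 0.13]]
```

Call:
move_arm --increments '[{"tx": 0,"ty": -0.03,"tz": -0.317,"rx": 0,"ry": 0,"rz": 0},{"tx": 0,"ty": -0.066,"tz": -0.306,"rx": 0,"ry": 0,"rz": 0},{"tx": 0,"ty": -0.147,"tz": -0.292,"rx": 0,"ry": 0,"rz": 0},{"tx": 0,"ty": -0.177,"tz": -0.275,"rx": 0,"ry": 0,"rz": 0},{"tx": 0,"ty": -0.205,"tz": -0.255,"rx": 0,"ry": 0,"rz": 0},{"tx": 0,"ty": -0.231,"tz": -0.232,"rx": 0,"ry": 0,"rz": 0},{"tx": 0,"ty": -0.254,"tz": -0.206,"rx": 0,"ry": 0,"rz": 0},{"tx": 0,"ty": -0.275,"tz": -0.178,"rx": 0,"ry": 0,"rz": 0},{"tx": 0,"ty": -0.292,"tz": -0.148,"rx": 0,"ry": 0,"rz": 0},{"tx": 0,"ty": 0,"tz": 0,"rx": 0,"ry": 0,"rz": 0}]'

```text
time: 7.62
eef_pos: [0.5795, 0.3142, 0.2269]
tool_rot: [-3.137, 0.001, -1.408]
wrist_force: [-11.3, -2.6, 20.0]
grip_width: 0.128
```

```bash
python3 -c "
from d import *
s=st()
cv2.imwrite('pics/s4.png',cv2.resize(manip.capture('scene')[180:330,250:450],None,fx=4,fy=4))"
```

```text
t 7.62 pos [0.5795 0.3142 0.2269] rot [-3.1375e+00  7.0000e-04 -1.4080e+00] F [-11.3  -2.6  20. ] M [-0.96  4.09  0.03] g 0.128 q [ 0.79  0.33 -0.03  0.   -1.21 -0.63]
```

View pics/s4.png

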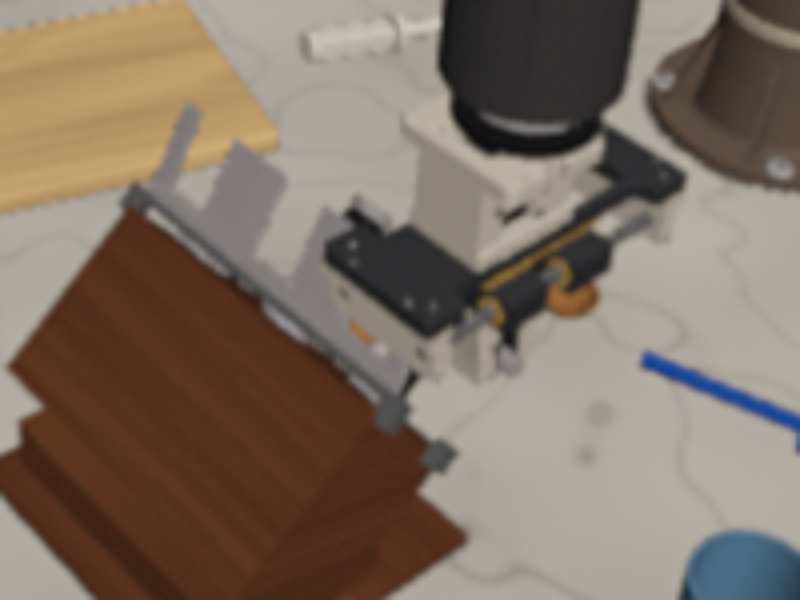

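```bash
python3 -c "
from arc import *
print(arc((-24.6,56.9),0,.85,8).round(3).tolist())"
```

```text
[[-0.309, -0.114], [-0.319, -0.081], [-0.326, -0.047], [-0.329, -0.012], [-0.328, 0.023], [-0.324, 0.058], [-0.316, 0.092], [-0.305, 0.125]]
```

Call:
move_arm --increments '[{"tx": 0,"ty": -0.26,"tz": -0.22,"rx": 0,"ry": 0,"rz": 0},{"tx": 0,"ty": -0.28,"tz": -0.17,"rx": 0,"ry": 0,"rz": 0},{"tx": 0,"ty": -0.326,"tz": -0.047,"rx": 0,"ry": 0,"rz": 0},{"tx": 0,"ty": -0.329,"tz": -0.012,"rx": 0,"ry": 0,"rz": 0},{"tx": 0,"ty": 0,"tz": 0,"rx": 0,"ry": 0,"rz": 0}]'

```text
time: 8.08
eef_pos: [0.6045, 0.3182, 0.2323]
tool_rot: [-3.138, 0.0, -1.409]
wrist_force: [-0.9, -0.6, 7.9]
grip_width: 0.134
```

```bash
python3 -c "
from d import *
s=st()"
```

```text
t 8.08 pos [0.6045 0.3182 0.2323] rot [-3.1382e+00  2.0000e-04 -1.4092e+00] F [-0.9 -0.6  7.9] M [-0.47  0.69 -0.01] g 0.134 q [ 0.77  0.37  0.04  0.   -1.24 -0.61]
```

```bash
python3 -c "
from arc import *
print(arc((.7,62.),0,.5,5).round(3).tolist())"
```

```text
[[-0.309, 0.019], [-0.306, 0.05], [-0.299, 0.08], [-0.29, 0.11], [-0.278, 0.138]]
```

Call:
move_arm --increments '[{"tx": 0,"ty": -0.309,"tz": -0.03,"rx": 0,"ry": 0,"rz": 0},{"tx": 0,"ty": -0.306,"tz": 0.03,"rx": 0,"ry": 0,"rz": 0},{"tx": 0,"ty": -0.299,"tz": 0.08,"rx": 0,"ry": 0,"rz": 0},{"tx": 0,"ty": -0.29,"tz": 0.11,"rx": 0,"ry": 0,"rz": 0},{"tx": 0,"ty": 0,"tz": 0,"rx": 0,"ry": 0,"rz": 0}]'

```text
time: 8.5
eef_pos: [0.628, 0.322, 0.2263]
tool_rot: [-3.14, -0.0, -1.41]
wrist_force: [0.6, -1.6, 2.5]
grip_width: 0.128
```

```bash
python3 -c "
from d import *
s=st()
cv2.imwrite('pics/s5.png',cv2.resize(manip.capture('scene')[180:330,250:450],None,fx=4,fy=4))"
```

```text
t 8.5 pos [0.628  0.322  0.2263] rot [-3.1400e+00 -3.0000e-04 -1.4096e+00] F [ 0.6 -1.6  2.5] M [-0.46 -0.53 -0.  ] g 0.128 q [ 0.75  0.41  0.09  0.   -1.25 -0.59]
```

View pics/s5.png

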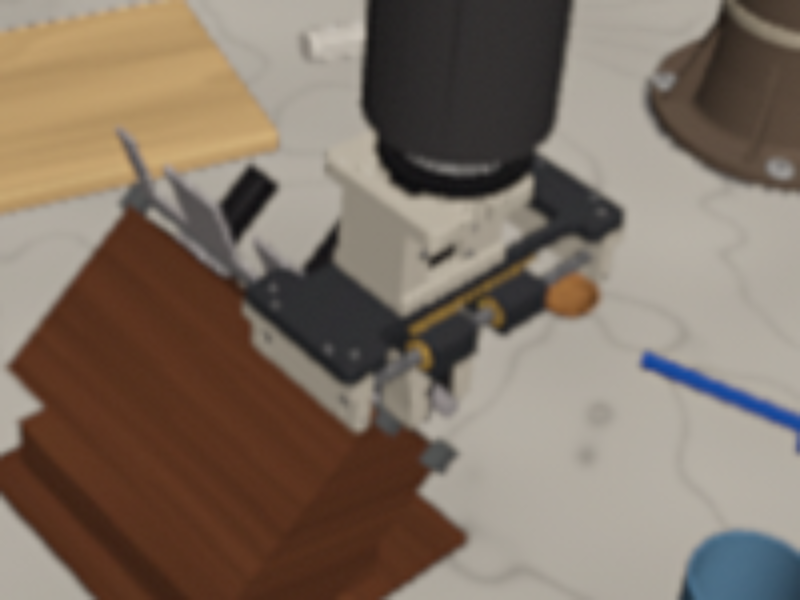

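Call:
move_arm --increments '[{"tx": 0,"ty": -0.2,"tz": 0.1,"rx": 0,"ry": 0,"rz": 0},{"tx": 0,"ty": 0,"tz": 0,"rx": 0,"ry": 0,"rz": 0}]'

```text
time: 8.72
eef_pos: [0.6309, 0.3225, 0.2247]
tool_rot: [-3.141, -0.0, -1.409]
wrist_force: [1.5, -1.8, 3.7]
grip_width: 0.131
```

Call:
move_arm --increments '[{"tx": 0,"ty": 0,"tz": 0,"rx": 0,"ry": 0,"rz": 0},{"tx": 0,"ty": 0,"tz": 0,"rx": 0,"ry": 0,"rz": 0},{"tx": 0,"ty": 0,"tz": 0,"rx": 0,"ry": 0,"rz": 0},{"tx": 0,"ty": 0,"tz": 0,"rx": 0,"ry": 0,"rz": 0},{"tx": 0,"ty": 0,"tz": 0,"rx": 0,"ry": 0,"rz": 0},{"tx": 0,"ty": 0,"tz": -0.5,"rx": 0,"ry": 0,"rz": 0},{"tx": 0,"ty": 0,"tz": -0.8,"rx": 0,"ry": 0,"rz": 0},{"tx": 0,"ty": 0,"tz": -0.9,"rx": 0,"ry": 0,"rz": 0},{"tx": 0,"ty": 0,"tz": -0.9,"rx": 0,"ry": 0,"rz": 0},{"tx": 0,"ty": 0,"tz": -0.9,"rx": 0,"ry": 0,"rz": 0},{"tx": 0,"ty": 0,"tz": -0.9,"rx": 0,"ry": 0,"rz": 0}]' --grip 0.6

```text
time: 9.63
eef_pos: [0.6299, 0.3225, 0.3246]
tool_rot: [-3.141, 0.0, -1.409]
wrist_force: [0.6, -0.2, -0.1]
grip_width: 0.596
```

```bash
python3 -c "
from d import *
from fit import tf,p,m,a
s=st()
g=tf(p,m+43*a+[0,1,0])[0]; print('grasp',g)
T=g-[0,0,.019]; print('TCP',T)
pre=T+[-.0,0,.13]; print(delta(pre).round(2), delta(pre).round(3)/14)
cv2.imwrite('pics/s6.png',cv2.resize(manip.capture('scene')[180:330,250:450],None,fx=4,fy=4));cv2.imwrite('pics/t6.png',cv2.resize(manip.capture('top')[120:260,120:300],None,fx=4,fy=4))"
```

```text
t 9.63 pos [0.6299 0.3225 0.3246] rot [-3.1409e+00  3.0000e-04 -1.4091e+00] F [ 0.6 -0.2 -0.1] M [ 0.07 -0.1  -0.01] g 0.596 q [ 0.75  0.38  0.25  0.   -1.45 -0.59]
grasp [0.58035059 0.14853609 0.167649  ]
TCP [0.58035059 0.14853609 0.148649  ]
[8.19 3.85 2.29] [0.58471429 0.27492857 0.16378571]
```

View pics/s6.png

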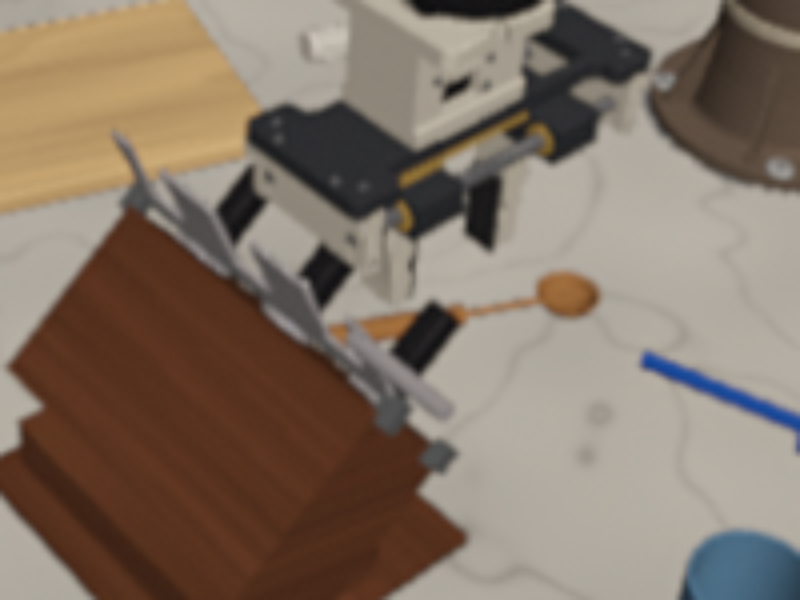

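```bash
python3 -c "
from d import *
from fit import tf,p,m,a
g=tf(p,m+49*a+[0,1,0])[0]; print('grasp',g)
T=g-[0,0,.016]; print('TCP',T)
pre=T+[-.0,0,.12]; print(delta(pre).round(2), (delta(pre)/12).round(3))"
```

```text
grasp [0.57581579 0.14778854 0.171507  ]
TCP [0.57581579 0.14778854 0.155507  ]
[8.21 4.16 2.56] [0.684 0.347 0.214]
```

View pics/t6.png

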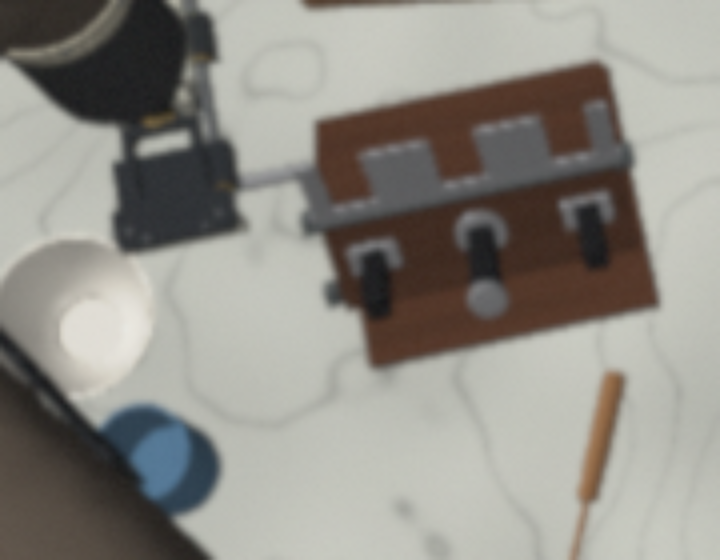

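The keeper leans back behind the hinge (teeth at crop y 140, hinge at 170). The disc guard of the middle tool is clear. Moving over the steel and turning the jaws across its flat sides.

Call:
move_arm --increments '[{"tx": 0.684,"ty": 0.347,"tz": 0.0,"rx": 0,"ry": 0,"rz": 0},{"tx": 0.684,"ty": 0.347,"tz": 0.0,"rx": 0,"ry": 0,"rz": 0},{"tx": 0.684,"ty": 0.347,"tz": 0.0,"rx": 0,"ry": 0,"rz": 0},{"tx": 0.684,"ty": 0.347,"tz": 0.0,"rx": 0,"ry": 0,"rz": 0},{"tx": 0.684,"ty": 0.347,"tz": 0.0,"rx": 0,"ry": 0,"rz": 0},{"tx": 0.684,"ty": 0.347,"tz": 0.0,"rx": 0,"ry": 0,"rz": 0},{"tx": 0.684,"ty": 0.347,"tz": 0.0,"rx": 0,"ry": 0,"rz": 0},{"tx": 0.684,"ty": 0.347,"tz": 0.0,"rx": 0,"ry": 0,"rz": 0},{"tx": 0.684,"ty": 0.347,"tz": 0.0,"rx": 0,"ry": 0,"rz": 0},{"tx": 0.684,"ty": 0.347,"tz": 0.0,"rx": 0,"ry": 0,"rz": 0},{"tx": 0.684,"ty": 0.347,"tz": 0.0,"rx": 0,"ry": 0,"rz": 0},{"tx": 0.684,"ty": 0.347,"tz": 0.0,"rx": 0,"ry": 0,"rz": 0}]'

```text
time: 10.73
eef_pos: [0.5737, 0.1456, 0.3228]
tool_rot: [-3.141, 0.0, -1.409]
wrist_force: [0.0, -0.6, -0.0]
grip_width: 0.597
```

Call:
move_arm --increments '[{"tx": 0,"ty": 0,"tz": 0,"rx": 0,"ry": 0,"rz": -0.0385},{"tx": 0,"ty": 0,"tz": 0,"rx": 0,"ry": 0,"rz": -0.0385},{"tx": 0,"ty": 0,"tz": 0,"rx": 0,"ry": 0,"rz": -0.0385},{"tx": 0,"ty": 0,"tz": 0,"rx": 0,"ry": 0,"rz": -0.0385},{"tx": 0,"ty": 0,"tz": 0,"rx": 0,"ry": 0,"rz": -0.0385},{"tx": 0,"ty": 0,"tz": 0,"rx": 0,"ry": 0,"rz": -0.0385},{"tx": 0,"ty": 0,"tz": 0,"rx": 0,"ry": 0,"rz": -0.0385},{"tx": 0,"ty": 0,"tz": 0,"rx": 0,"ry": 0,"rz": -0.0385},{"tx": 0,"ty": 0,"tz": 0,"rx": 0,"ry": 0,"rz": -0.0385},{"tx": 0,"ty": 0,"tz": 0,"rx": 0,"ry": 0,"rz": -0.0385},{"tx": 0,"ty": 0,"tz": 0,"rx": 0,"ry": 0,"rz": -0.0385},{"tx": 0,"ty": 0,"tz": 0,"rx": 0,"ry": 0,"rz": -0.0385},{"tx": 0,"ty": 0,"tz": 0,"rx": 0,"ry": 0,"rz": -0.0385},{"tx": 0,"ty": 0,"tz": 0,"rx": 0,"ry": 0,"rz": 0},{"tx": 0,"ty": 0,"tz": 0,"rx": 0,"ry": 0,"rz": 0}]'

```text
time: 11.98
eef_pos: [0.5741, 0.1465, 0.3227]
tool_rot: [3.142, -0.0, 0.159]
wrist_force: [-0.3, 0.0, 0.2]
grip_width: 0.598
```

```bash
python3 -c "
from d import *
s=st();print(delta([.5758,.1478,.1555]).round(3))
cv2.imwrite('pics/s7.png',cv2.resize(manip.capture('scene')[150:330,250:450],None,fx=4,fy=3.3333));cv2.imwrite('pics/t7.png',cv2.resize(manip.capture('top')[120:260,120:300],None,fx=4,fy=4))"
```

```text
t 11.98 pos [0.5741 0.1465 0.3227] rot [ 3.1416 -0.      0.1591] F [-0.3  0.   0.2] M [-0.08 -0.05  0.03] g 0.598 q [ 0.58  0.18 -0.02  0.   -1.37  1.15]
[ 0.095 -0.049  8.362]
```

View pics/s7.png

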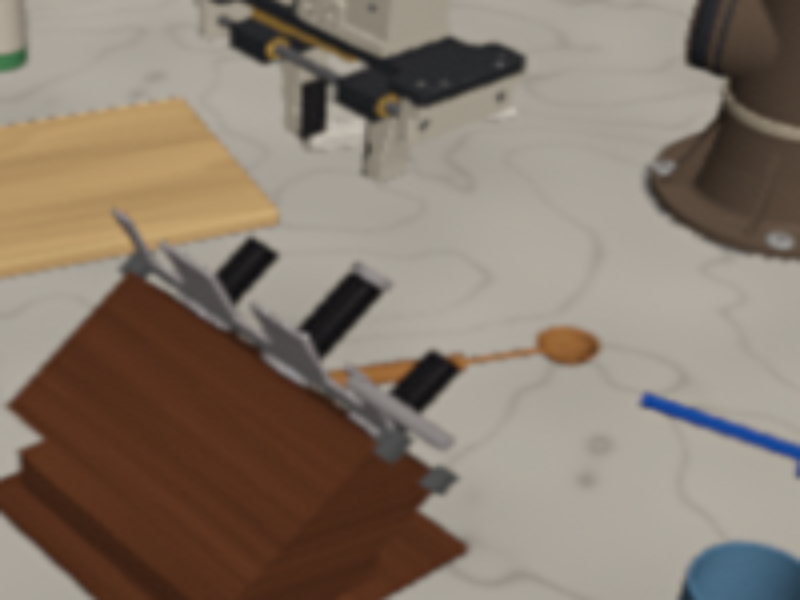

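View pics/t7.png

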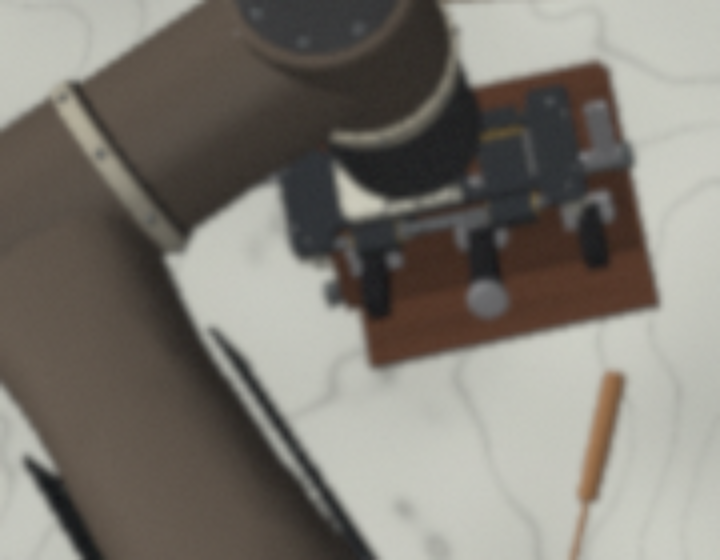

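Call:
move_arm --increments '[{"tx": 0.095,"ty": -0.05,"tz": 0.8,"rx": 0,"ry": 0,"rz": 0},{"tx": 0,"ty": 0,"tz": 0.9,"rx": 0,"ry": 0,"rz": 0},{"tx": 0,"ty": 0,"tz": 0.9,"rx": 0,"ry": 0,"rz": 0},{"tx": 0,"ty": 0,"tz": 0.9,"rx": 0,"ry": 0,"rz": 0},{"tx": 0,"ty": 0,"tz": 0.9,"rx": 0,"ry": 0,"rz": 0},{"tx": 0,"ty": 0,"tz": 0.9,"rx": 0,"ry": 0,"rz": 0},{"tx": 0,"ty": 0,"tz": 0.7,"rx": 0,"ry": 0,"rz": 0},{"tx": 0,"ty": 0,"tz": 0,"rx": 0,"ry": 0,"rz": 0}]'

```text
time: 12.75
eef_pos: [0.5742, 0.1476, 0.1995]
tool_rot: [3.14, 0.005, 0.16]
wrist_force: [-0.8, 0.1, -0.8]
grip_width: 0.598
```

```bash
python3 -c "
from d import *
s=st();print(delta([.5758,.1478,.1555]).round(3))
cv2.imwrite('pics/s8.png',cv2.resize(manip.capture('scene')[180:330,250:450],None,fx=4,fy=4))"
```

```text
t 12.75 pos [0.5742 0.1476 0.1995] rot [3.1404 0.005  0.16  ] F [-0.8  0.1 -0.8] M [-0.06  0.09  0.05] g 0.598 q [ 0.58  0.25 -0.21 -0.   -1.12  1.15]
[ 0.091 -0.     2.199]
```

View pics/s8.png

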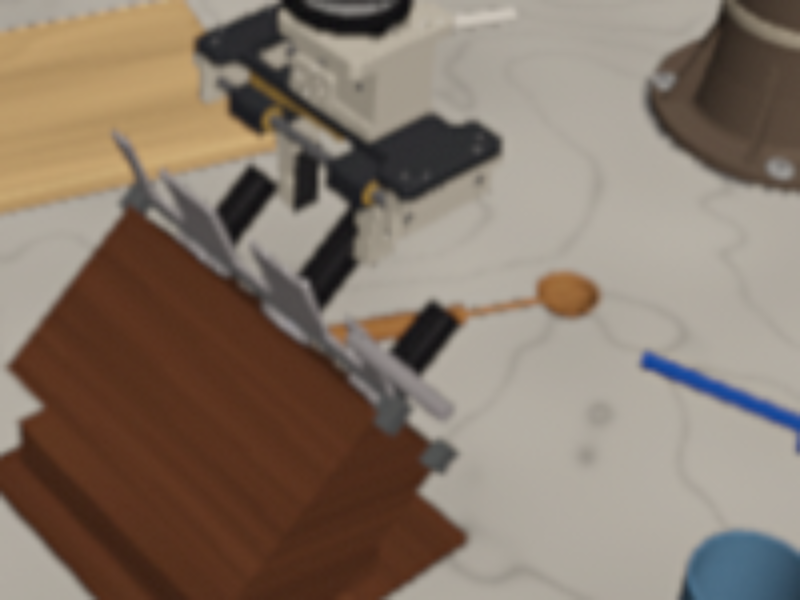

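Call:
move_arm --increments '[{"tx": 0,"ty": 0,"tz": 0.5,"rx": 0,"ry": 0,"rz": 0},{"tx": 0,"ty": 0,"tz": 0.5,"rx": 0,"ry": 0,"rz": 0},{"tx": 0,"ty": 0,"tz": 0.5,"rx": 0,"ry": 0,"rz": 0},{"tx": 0,"ty": 0,"tz": 0.4,"rx": 0,"ry": 0,"rz": 0},{"tx": 0,"ty": 0,"tz": 0.2,"rx": 0,"ry": 0,"rz": 0},{"tx": 0,"ty": 0,"tz": 0,"rx": 0,"ry": 0,"rz": 0},{"tx": 0,"ty": 0,"tz": 0,"rx": 0,"ry": 0,"rz": 0}]'

```text
time: 13.38
eef_pos: [0.576, 0.1483, 0.1606]
tool_rot: [3.141, 0.0, 0.163]
wrist_force: [-0.3, -0.4, 0.6]
grip_width: 0.6
```

```bash
python3 -c "
from d import *
s=st();print(delta([.5758,.1478,.1555]).round(3))
cv2.imwrite('pics/s9.png',cv2.resize(manip.capture('scene')[180:330,250:450],None,fx=4,fy=4))"
```

```text
t 13.38 pos [0.576  0.1483 0.1606] rot [3.1413e+00 3.0000e-04 1.6310e-01] F [-0.3 -0.4  0.6] M [-0.1  -0.03  0.  ] g 0.6 q [ 0.58  0.28 -0.26  0.   -1.03  1.15]
[-0.013  0.025  0.254]
```

View pics/s9.png

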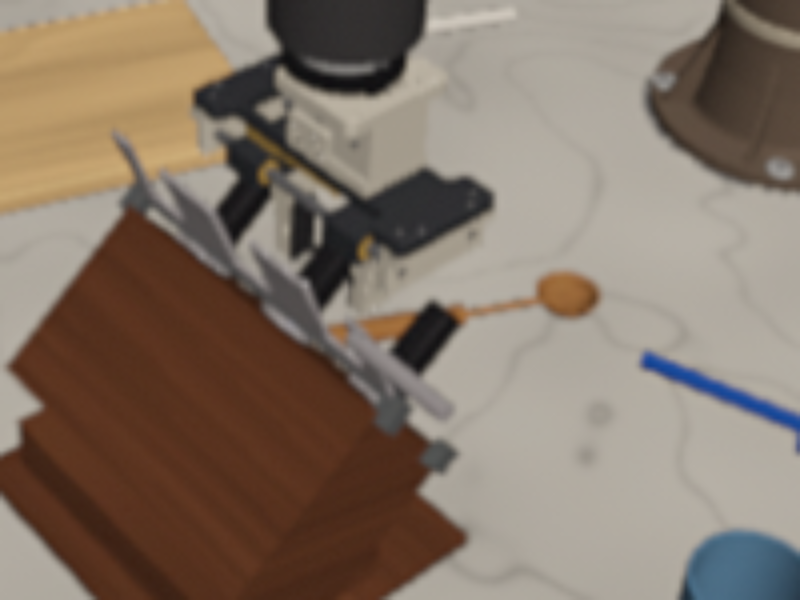

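Call:
move_arm --increments '[{"tx": 0,"ty": 0,"tz": 0.2,"rx": 0,"ry": 0,"rz": 0},{"tx": 0,"ty": 0,"tz": 0,"rx": 0,"ry": 0,"rz": 0},{"tx": 0,"ty": 0,"tz": 0,"rx": 0,"ry": 0,"rz": 0},{"tx": 0,"ty": 0,"tz": 0,"rx": 0,"ry": 0,"rz": 0},{"tx": 0,"ty": 0,"tz": 0,"rx": 0,"ry": 0,"rz": 0},{"tx": 0,"ty": 0,"tz": 0,"rx": 0,"ry": 0,"rz": 0},{"tx": 0,"ty": 0,"tz": 0,"rx": 0,"ry": 0,"rz": 0}]' --grip 0 --grip_force 20

```text
time: 14.02
eef_pos: [0.5759, 0.1482, 0.1568]
tool_rot: [3.141, -0.0, 0.163]
wrist_force: [0.5, -1.2, 0.3]
grip_width: 0.251
```

Call:
move_arm --increments '[{"tx": 0,"ty": 0,"tz": 0,"rx": 0,"ry": 0,"rz": 0},{"tx": 0,"ty": 0,"tz": 0,"rx": 0,"ry": 0,"rz": 0},{"tx": 0,"ty": 0,"tz": 0,"rx": 0,"ry": 0,"rz": 0}]' --grip_force 55

```text
time: 14.27
eef_pos: [0.5759, 0.1483, 0.1569]
tool_rot: [3.141, -0.0, 0.163]
wrist_force: [-0.3, -1.9, 2.2]
grip_width: 0.245
```

```bash
python3 -c "
from d import *
s=st()
d=Ro.from_euler('z',.163).apply([-.766,0,.643]); print(Rt(s).inv().apply(d))"
```

```text
t 14.27 pos [0.5759 0.1483 0.1569] rot [ 3.1415e+00 -1.0000e-04  1.6310e-01] F [-0.3 -1.9  2.2] M [-0.65  0.02 -0.01] g 0.245 q [ 0.58  0.28 -0.27  0.   -1.02  1.15]
[-7.65951661e-01  3.46665076e-05 -6.43057580e-01]
```

Call:
move_arm --increments '[{"tx": -0.115,"ty": 0,"tz": -0.096,"rx": 0,"ry": 0,"rz": 0},{"tx": -0.23,"ty": 0,"tz": -0.193,"rx": 0,"ry": 0,"rz": 0},{"tx": -0.23,"ty": 0,"tz": -0.193,"rx": 0,"ry": 0,"rz": 0},{"tx": -0.23,"ty": 0,"tz": -0.193,"rx": 0,"ry": 0,"rz": 0}]'

```text
time: 14.6
eef_pos: [0.5596, 0.1458, 0.1706]
tool_rot: [-3.141, -0.0, 0.163]
wrist_force: [1.8, -0.7, -1.3]
grip_width: 0.245
```

```bash
python3 -c "
from d import *
s=st()
cv2.imwrite('pics/s10.png',cv2.resize(manip.capture('scene')[180:330,250:450],None,fx=4,fy=4))"
```

```text
t 14.6 pos [0.5596 0.1458 0.1706] rot [-3.1414e+00 -2.0000e-04  1.6310e-01] F [ 1.8 -0.7 -1.3] M [ 0.04 -0.65 -0.04] g 0.245 q [ 0.59  0.24 -0.29 -0.   -1.04  1.14]
```

View pics/s10.png

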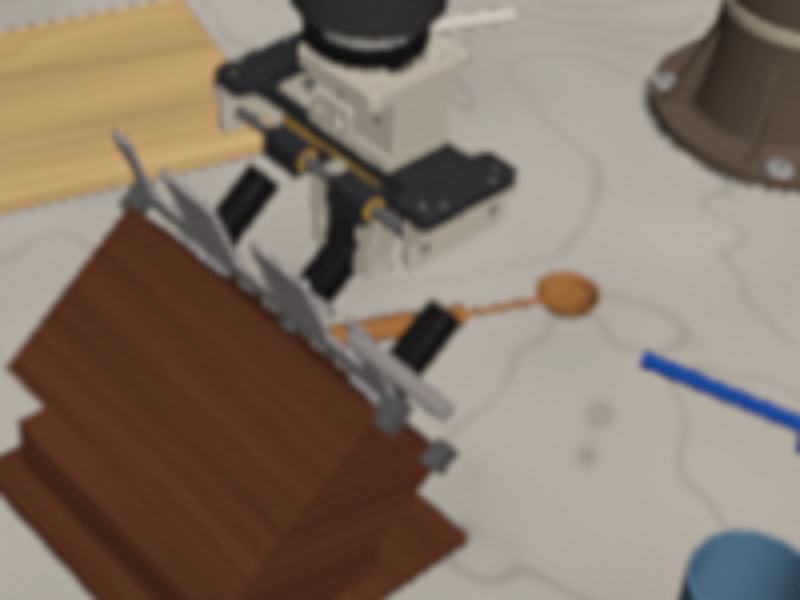

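Drawing smoothly with low force, so I continue along the axis.

Call:
move_arm --increments '[{"tx": -0.306,"ty": 0,"tz": -0.257,"rx": 0,"ry": 0,"rz": 0},{"tx": -0.306,"ty": 0,"tz": -0.257,"rx": 0,"ry": 0,"rz": 0},{"tx": -0.306,"ty": 0,"tz": -0.257,"rx": 0,"ry": 0,"rz": 0},{"tx": -0.306,"ty": 0,"tz": -0.257,"rx": 0,"ry": 0,"rz": 0},{"tx": -0.306,"ty": 0,"tz": -0.257,"rx": 0,"ry": 0,"rz": 0},{"tx": -0.306,"ty": 0,"tz": -0.257,"rx": 0,"ry": 0,"rz": 0},{"tx": -0.306,"ty": 0,"tz": -0.257,"rx": 0,"ry": 0,"rz": 0},{"tx": -0.306,"ty": 0,"tz": -0.257,"rx": 0,"ry": 0,"rz": 0},{"tx": 0,"ty": 0,"tz": 0,"rx": 0,"ry": 0,"rz": 0}]'

```text
time: 15.4
eef_pos: [0.5107, 0.1377, 0.2126]
tool_rot: [-3.141, -0.001, 0.163]
wrist_force: [-0.1, -0.5, -1.8]
grip_width: 0.248
```

Call:
move_arm --increments '[{"tx": -0.306,"ty": 0,"tz": -0.257,"rx": 0,"ry": 0,"rz": 0},{"tx": -0.306,"ty": 0,"tz": -0.257,"rx": 0,"ry": 0,"rz": 0},{"tx": -0.306,"ty": 0,"tz": -0.257,"rx": 0,"ry": 0,"rz": 0},{"tx": -0.306,"ty": 0,"tz": -0.257,"rx": 0,"ry": 0,"rz": 0},{"tx": -0.306,"ty": 0,"tz": -0.257,"rx": 0,"ry": 0,"rz": 0},{"tx": -0.306,"ty": 0,"tz": -0.257,"rx": 0,"ry": 0,"rz": 0},{"tx": -0.306,"ty": 0,"tz": -0.257,"rx": 0,"ry": 0,"rz": 0},{"tx": -0.306,"ty": 0,"tz": -0.257,"rx": 0,"ry": 0,"rz": 0},{"tx": -0.306,"ty": 0,"tz": -0.257,"rx": 0,"ry": 0,"rz": 0},{"tx": -0.306,"ty": 0,"tz": -0.257,"rx": 0,"ry": 0,"rz": 0},{"tx": 0,"ty": 0,"tz": 0,"rx": 0,"ry": 0,"rz": 0}]'

```text
time: 16.32
eef_pos: [0.4507, 0.1278, 0.2641]
tool_rot: [-3.141, -0.002, 0.163]
wrist_force: [0.3, 0.6, -1.5]
grip_width: 0.249
```

```bash
python3 -c "
from d import *
s=st()
cv2.imwrite('pics/s11.png',cv2.resize(manip.capture('scene')[130:330,230:500],None,fx=2.9,fy=2.9));cv2.imwrite('pics/t11.png',cv2.resize(manip.capture('top')[110:290,140:400],None,fx=3,fy=3))"
```

```text
t 16.32 pos [0.4507 0.1278 0.2641] rot [-3.1408e+00 -1.6000e-03  1.6350e-01] F [ 0.3  0.6 -1.5] M [-0.04  0.14  0.  ] g 0.249 q [ 0.7  -0.02 -0.36  0.   -1.22  1.04]
```

View pics/s11.png

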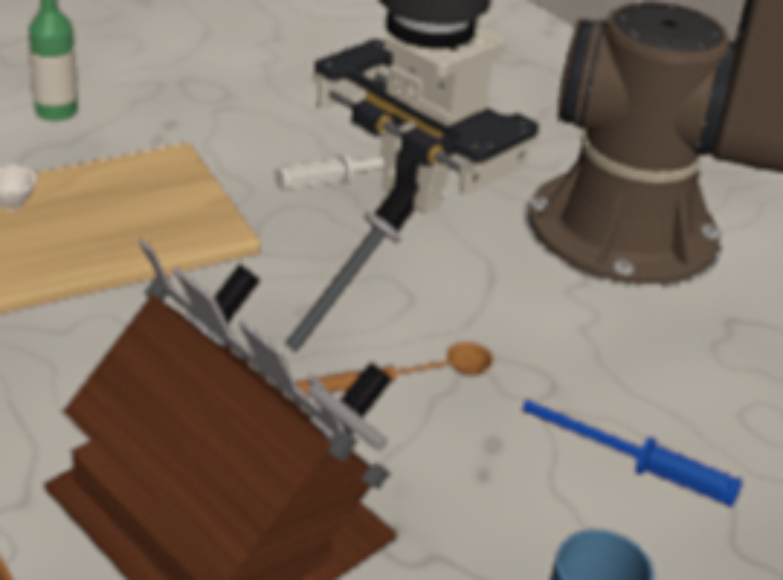

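View pics/t11.png

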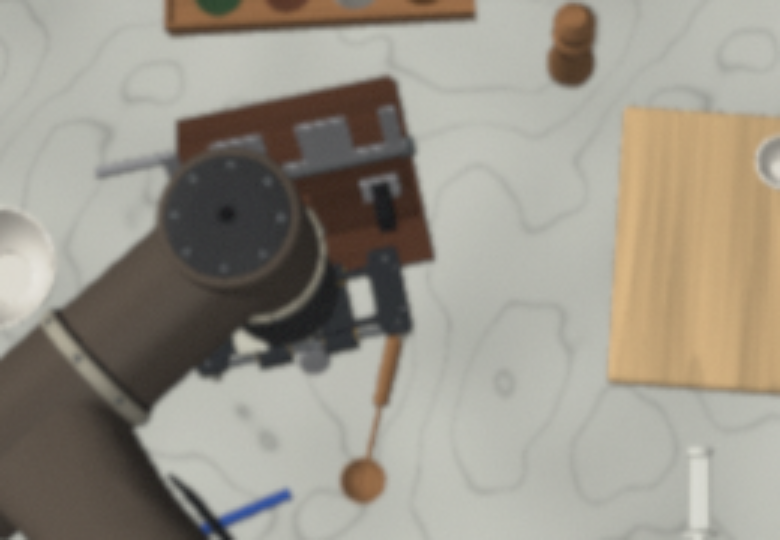

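```bash
python3 -c "
from d import *
w=atz('top',[(348.5,146.5),(417.5,150),(414,241.5),(344,238.5)],.022);print(w.round(3),w.mean(0),np.linalg.norm(np.diff(w,axis=0),axis=1))
s=st()
c=s['eef_pos']+[0,0,.06]
print(delta([.524,-.292,.325],cur=c).round(2),(delta([.524,-.292,.325],cur=c)/24).round(3))"
```

```text
[[ 0.732 -0.203  0.022]
 [ 0.706 -0.438  0.022]
 [ 0.393 -0.394  0.022]
 [ 0.416 -0.165  0.022]] [ 0.56142833 -0.30026441  0.022     ] [0.23667512 0.316216   0.23046804]
t 16.42 pos [0.4512 0.128  0.2631] rot [-3.1411e+00 -7.0000e-04  1.6340e-01] F [-0.   0.1 -2.5] M [-0.07  0.11  0.01] g 0.246 q [ 0.7  -0.01 -0.36 -0.   -1.22  1.04]
[ 0.17 21.31 -0.11] [ 0.007  0.888 -0.004]
```

Call:
move_arm --increments '[{"tx": 0,"ty": 0,"tz": -0.6,"rx": 0,"ry": 0,"rz": 0},{"tx": 0,"ty": 0,"tz": -0.8,"rx": 0,"ry": 0,"rz": 0},{"tx": 0,"ty": 0,"tz": -0.8,"rx": 0,"ry": 0,"rz": 0},{"tx": 0,"ty": 0,"tz": -0.8,"rx": 0,"ry": 0,"rz": 0}]'

```text
time: 16.75
eef_pos: [0.4514, 0.1278, 0.3229]
tool_rot: [3.141, 0.001, 0.163]
wrist_force: [0.4, 0.2, -2.4]
grip_width: 0.246
```

Call:
move_arm --increments '[{"tx": 0,"ty": 0.4,"tz": 0,"rx": 0,"ry": 0,"rz": 0},{"tx": 0,"ty": 0.7,"tz": 0,"rx": 0,"ry": 0,"rz": 0},{"tx": 0,"ty": 0.8,"tz": 0,"rx": 0,"ry": 0,"rz": 0},{"tx": 0,"ty": 0.8,"tz": 0,"rx": 0,"ry": 0,"rz": 0},{"tx": 0,"ty": 0.8,"tz": 0,"rx": 0,"ry": 0,"rz": 0},{"tx": 0,"ty": 0.8,"tz": 0,"rx": 0,"ry": 0,"rz": 0},{"tx": 0,"ty": 0.8,"tz": 0,"rx": 0,"ry": 0,"rz": 0},{"tx": 0,"ty": 0.8,"tz": 0,"rx": 0,"ry": 0,"rz": 0},{"tx": 0,"ty": 0.8,"tz": 0,"rx": 0,"ry": 0,"rz": 0},{"tx": 0,"ty": 0.8,"tz": 0,"rx": 0,"ry": 0,"rz": 0},{"tx": 0,"ty": 0.8,"tz": 0,"rx": 0,"ry": 0,"rz": 0},{"tx": 0,"ty": 0.8,"tz": 0,"rx": 0,"ry": 0,"rz": 0},{"tx": 0,"ty": 0.8,"tz": 0,"rx": 0,"ry": 0,"rz": 0},{"tx": 0,"ty": 0.8,"tz": 0,"rx": 0,"ry": 0,"rz": 0},{"tx": 0,"ty": 0.8,"tz": 0,"rx": 0,"ry": 0,"rz": 0},{"tx": 0,"ty": 0.8,"tz": 0,"rx": 0,"ry": 0,"rz": 0},{"tx": 0,"ty": 0.8,"tz": 0,"rx": 0,"ry": 0,"rz": 0},{"tx": 0,"ty": 0.8,"tz": 0,"rx": 0,"ry": 0,"rz": 0},{"tx": 0,"ty": 0.8,"tz": 0,"rx": 0,"ry": 0,"rz": 0}]'

```text
time: 18.33
eef_pos: [0.4988, -0.1634, 0.3213]
tool_rot: [-3.141, 0.002, 0.163]
wrist_force: [0.7, 0.7, -3.7]
grip_width: 0.247
```

Call:
move_arm --increments '[{"tx": 0,"ty": 0.8,"tz": 0,"rx": 0,"ry": 0,"rz": 0},{"tx": 0,"ty": 0.8,"tz": 0,"rx": 0,"ry": 0,"rz": 0},{"tx": 0,"ty": 0.8,"tz": 0,"rx": 0,"ry": 0,"rz": 0},{"tx": 0,"ty": 0.8,"tz": 0,"rx": 0,"ry": 0,"rz": 0},{"tx": 0,"ty": 0.8,"tz": 0,"rx": 0,"ry": 0,"rz": 0},{"tx": 0,"ty": 0.8,"tz": 0,"rx": 0,"ry": 0,"rz": 0},{"tx": 0,"ty": 0.8,"tz": 0,"rx": 0,"ry": 0,"rz": 0},{"tx": 0,"ty": 0.5,"tz": 0,"rx": 0,"ry": 0,"rz": 0},{"tx": 0,"ty": 0.2,"tz": 0,"rx": 0,"ry": 0,"rz": 0.02},{"tx": 0,"ty": 0,"tz": 0,"rx": 0,"ry": 0,"rz": 0.03},{"tx": 0,"ty": 0,"tz": 0,"rx": 0,"ry": 0,"rz": 0.03},{"tx": 0,"ty": 0,"tz": 0,"rx": 0,"ry": 0,"rz": 0.026},{"tx": 0,"ty": 0,"tz": 0,"rx": 0,"ry": 0,"rz": 0}]'

```text
time: 19.42
eef_pos: [0.5192, -0.2867, 0.3216]
tool_rot: [-3.141, 0.001, -0.174]
wrist_force: [0.7, -0.3, -3.2]
grip_width: 0.247
```

```bash
python3 -c "
from d import *
st()"
```

```text
t 19.42 pos [ 0.5192 -0.2867  0.3216] rot [-3.1413e+00  1.5000e-03 -1.7390e-01] F [ 0.7 -0.3 -3.2] M [0.07 0.16 0.01] g 0.247 q [-0.18  0.18 -0.02 -0.   -1.37  1.57]
```

Now I tilt the steel level (+40° about tool y).

Call:
move_arm --increments '[{"tx": 0,"ty": 0,"tz": 0,"rx": 0,"ry": 0.015,"rz": 0},{"tx": 0,"ty": 0,"tz": 0,"rx": 0,"ry": 0.025,"rz": 0},{"tx": 0,"ty": 0,"tz": 0,"rx": 0,"ry": 0.03,"rz": 0},{"tx": 0,"ty": 0,"tz": 0,"rx": 0,"ry": 0.03,"rz": 0},{"tx": 0,"ty": 0,"tz": 0,"rx": 0,"ry": 0.03,"rz": 0},{"tx": 0,"ty": 0,"tz": 0,"rx": 0,"ry": 0.03,"rz": 0},{"tx": 0,"ty": 0,"tz": 0,"rx": 0,"ry": 0.03,"rz": 0},{"tx": 0,"ty": 0,"tz": 0,"rx": 0,"ry": 0.022,"rz": 0},{"tx": 0,"ty": 0,"tz": 0,"rx": 0,"ry": 0.01,"rz": 0},{"tx": 0,"ty": 0,"tz": 0,"rx": 0,"ry": 0,"rz": 0},{"tx": 0,"ty": 0,"tz": 0,"rx": 0,"ry": 0,"rz": 0}]'

```text
time: 20.33
eef_pos: [0.5187, -0.2865, 0.3224]
tool_rot: [3.14, -0.696, -0.167]
wrist_force: [0.0, -0.1, -1.9]
grip_width: 0.244
```

```bash
python3 -c "
from d import *
s=st(); R=Rt(s)
a=R.apply([-.766,0,-.643]); print('axis',a)
zt=R.apply([0,0,1]); G=s['eef_pos']-.016*zt-.049*a; print('guard',G)
t=np.array([.562,-.300,.2]); print(R.inv().apply(t-G)/.02)
S=manip.capture('scene');T=manip.capture('top')
tip=G-.133*a; but=G+.089*a
for n,I in(('scene',S),('top',T)):
    q=proj(n,[but,G,tip]); print(n,q.round(1).tolist())
    x0,y0=(180,100) if n=='scene' else (320,120)
    c=cv2.resize(I[y0:y0+150,x0:x0+200],None,fx=4,fy=4)
    cv2.imwrite(f'pics/{n}12.png',c)
"
```

```text
t 20.33 pos [ 0.5187 -0.2865  0.3224] rot [ 3.1397 -0.6957 -0.1672] F [ 0.  -0.1 -1.9] M [ 0.45  2.81 -0.04] g 0.244 q [-0.18 -0.18 -0.57 -0.01 -0.49  1.59]
axis [-0.98594751  0.16764731  0.00262495]
guard [ 0.55695008 -0.29299912  0.33451865]
[-4.07495834  0.29294041  5.36035006]
scene [[291.9, 116.5], [264.2, 120.2], [221.1, 126.2]]
top [[390.9, 200.3], [393.4, 169.0], [396.9, 123.8]]
```

View pics/scene12.png

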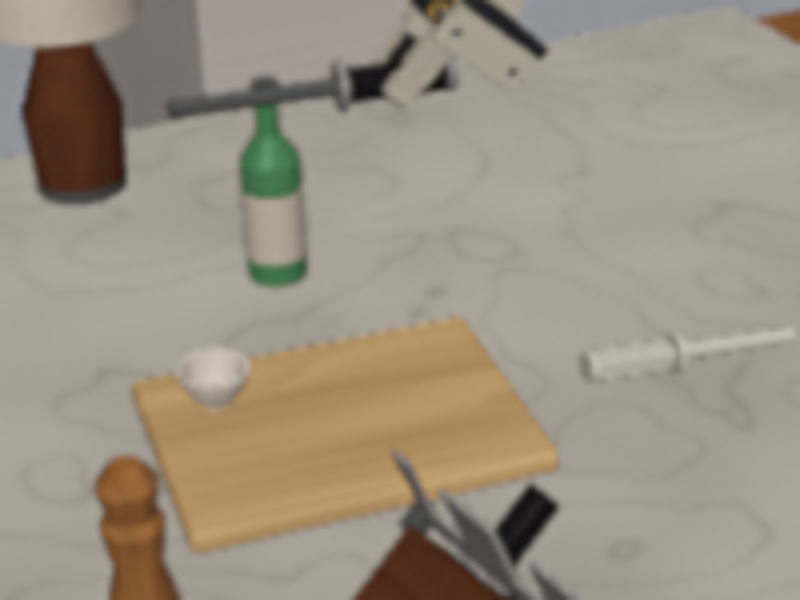

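View pics/top12.png

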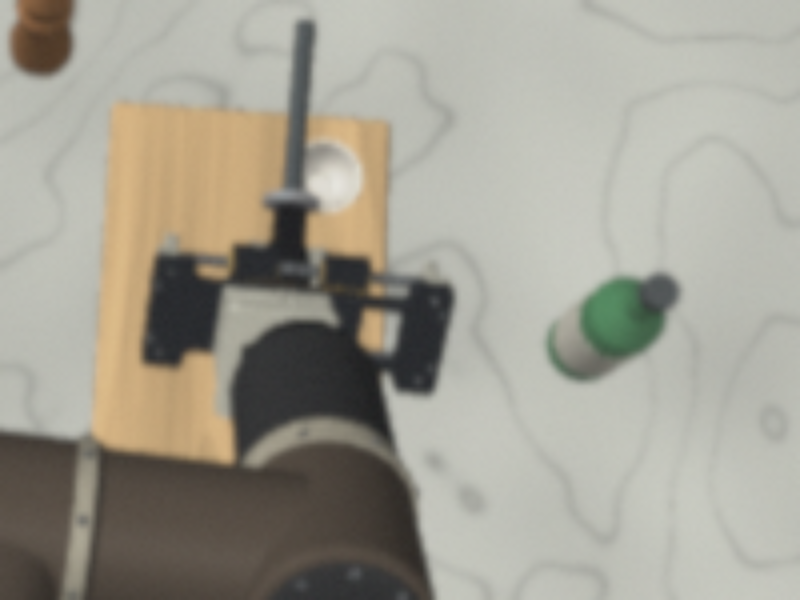

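```bash
python3 -c "
from d import *
a,e=tri([(222.2,126)],[(395.8,125.5)]);b,f=tri([(265,120.6)],[(392.4,169.3)]);print(a,e,b,f,np.linalg.norm(a-b))"
```

```text
[ 0.68429494 -0.31223966  0.33477907] 0.0028251049335279266 [ 0.55600605 -0.29003318  0.33426467] 0.00047702068901849085 0.1301976562701093
```

Call:
move_arm --increments '[{"tx": -0.17,"ty": 0.02,"tz": 0.223,"rx": 0,"ry": 0,"rz": 0},{"tx": -0.3,"ty": 0.02,"tz": 0.395,"rx": 0,"ry": 0,"rz": 0},{"tx": -0.3,"ty": 0.02,"tz": 0.395,"rx": 0,"ry": 0,"rz": 0},{"tx": -0.3,"ty": 0.02,"tz": 0.395,"rx": 0,"ry": 0,"rz": 0},{"tx": -0.3,"ty": 0.02,"tz": 0.395,"rx": 0,"ry": 0,"rz": 0},{"tx": -0.3,"ty": 0.02,"tz": 0.395,"rx": 0,"ry": 0,"rz": 0},{"tx": -0.3,"ty": 0.02,"tz": 0.395,"rx": 0,"ry": 0,"rz": 0},{"tx": -0.3,"ty": 0.02,"tz": 0.395,"rx": 0,"ry": 0,"rz": 0},{"tx": -0.3,"ty": 0.02,"tz": 0.395,"rx": 0,"ry": 0,"rz": 0},{"tx": 0,"ty": 0,"tz": 0,"rx": 0,"ry": 0,"rz": 0}]'

```text
time: 21.27
eef_pos: [0.5216, -0.2905, 0.2341]
tool_rot: [-3.141, -0.692, -0.171]
wrist_force: [-0.1, -0.5, -3.4]
grip_width: 0.246
```

```bash
cat > chk.py <<'E'
from d import *
s=st(); R=Rt(s)
a=R.apply([-.766,0,-.643]); print('axis',a)
zt=R.apply([0,0,1]); G=s['eef_pos']-.016*zt-.049*a; print('guard',G)
t=np.array([.562,-.300,.2]); print(R.inv().apply(t-G)/.02)
E
python3 chk.py
```

```text
t 21.27 pos [ 0.5216 -0.2905  0.2341] rot [-3.1407 -0.6924 -0.171 ] F [-0.1 -0.5 -3.4] M [0.52 2.93 0.01] g 0.246 q [-0.19 -0.08 -0.69 -0.05 -0.27  1.63]
axis [-0.98560233  0.16958214  0.00591188]
guard [ 0.55983911 -0.29711679  0.2461187 ]
[-1.3712685   0.12534899  1.85841368]
```

Call:
move_arm --increments '[{"tx": -0.2,"ty": 0.02,"tz": 0.26,"rx": -0.0041,"ry": 0,"rz": 0.0049},{"tx": -0.23,"ty": 0.02,"tz": 0.31,"rx": 0,"ry": 0,"rz": 0},{"tx": -0.23,"ty": 0.02,"tz": 0.31,"rx": 0,"ry": 0,"rz": 0},{"tx": -0.23,"ty": 0.02,"tz": 0.31,"rx": 0,"ry": 0,"rz": 0},{"tx": -0.22,"ty": 0.02,"tz": 0.3,"rx": 0,"ry": 0,"rz": 0},{"tx": 0,"ty": 0,"tz": 0,"rx": 0,"ry": 0,"rz": 0},{"tx": 0,"ty": 0,"tz": 0,"rx": 0,"ry": 0,"rz": 0}]'

```text
time: 21.85
eef_pos: [0.5245, -0.2933, 0.2001]
tool_rot: [3.142, -0.696, -0.19]
wrist_force: [0.1, -0.5, -2.8]
grip_width: 0.252
```

```bash
python3 chk.py
```

```text
t 21.85 pos [ 0.5245 -0.2933  0.2001] rot [ 3.1415 -0.6962 -0.19  ] F [ 0.1 -0.5 -2.8] M [ 0.46  2.8  -0.05] g 0.252 q [-0.18 -0.03 -0.78  0.04 -0.12  1.52]
axis [-0.98208488  0.18897033  0.00212072]
guard [ 0.56253462 -0.30058807  0.21223837]
[-0.41683114 -0.02386268  0.44911662]
```

Call:
move_arm --increments '[{"tx": -0.1,"ty": 0,"tz": 0.11,"rx": 0,"ry": 0,"rz": 0},{"tx": -0.1,"ty": 0,"tz": 0.11,"rx": 0,"ry": 0,"rz": 0},{"tx": -0.1,"ty": 0,"tz": 0.11,"rx": 0,"ry": 0,"rz": 0},{"tx": -0.1,"ty": 0,"tz": 0.11,"rx": 0,"ry": 0,"rz": 0},{"tx": 0,"ty": 0,"tz": 0,"rx": 0,"ry": 0,"rz": 0},{"tx": 0,"ty": 0,"tz": 0,"rx": 0,"ry": 0,"rz": 0},{"tx": 0,"ty": 0,"tz": 0,"rx": 0,"ry": 0,"rz": 0},{"tx": 0,"ty": 0,"tz": 0,"rx": 0,"ry": 0,"rz": 0},{"tx": 0,"ty": 0,"tz": 0,"rx": 0,"ry": 0,"rz": 0}]'

```text
time: 22.6
eef_pos: [0.5243, -0.2931, 0.1891]
tool_rot: [-3.142, -0.698, -0.19]
wrist_force: [-0.1, -0.1, -2.8]
grip_width: 0.245
```

```bash
python3 chk.py; python3 -c "
from d import *
S=manip.capture('scene');T=manip.capture('top')
print(np.abs(manip.get_state()['qvel']).max())
cv2.imwrite('pics/scene13.png',cv2.resize(S[80:380,150:450],None,fx=2,fy=2));cv2.imwrite('pics/top13.png',cv2.resize(T[100:280,170:470],None,fx=2.6,fy=2.6));cv2.imwrite('pics/tz13.png',cv2.resize(T[120:220,340:440],None,fx=6,fy=6));cv2.imwrite('pics/sz13.png',cv2.resize(S[120:220,210:310],None,fx=6,fy=6))"
```

```text
t 22.6 pos [ 0.5243 -0.2931  0.1891] rot [-3.1416 -0.6978 -0.19  ] F [-0.1 -0.1 -2.8] M [0.5  2.89 0.01] g 0.245 q [-0.18 -0.01 -0.81  0.06 -0.08  1.5 ]
axis [-9.82115066e-01  1.88824656e-01  4.95894514e-04]
guard [ 0.56232638 -0.3003718   0.20136321]
[-0.05876542 -0.01517385  0.03967489]
0.0015492127343423169
```

View pics/scene13.png

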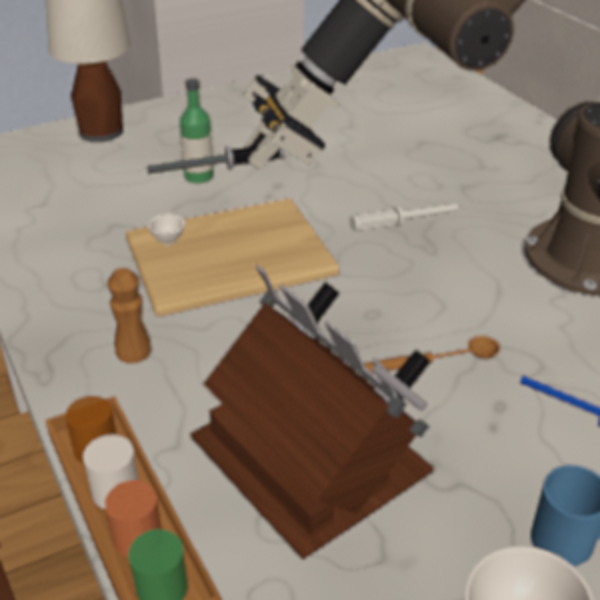

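View pics/tz13.png

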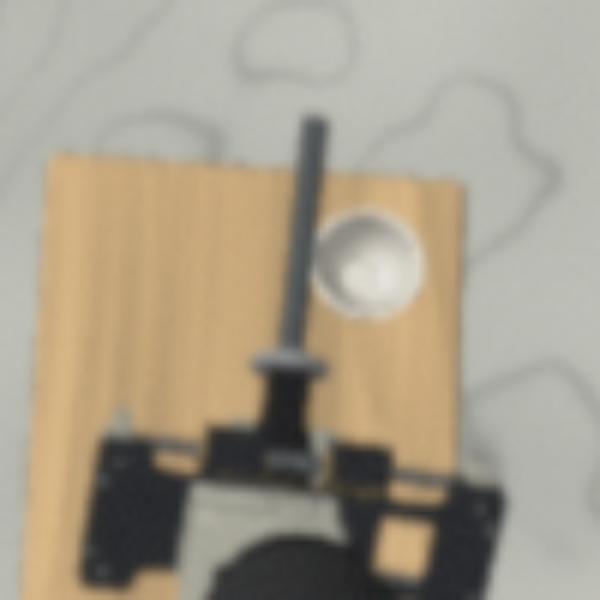

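View pics/sz13.png

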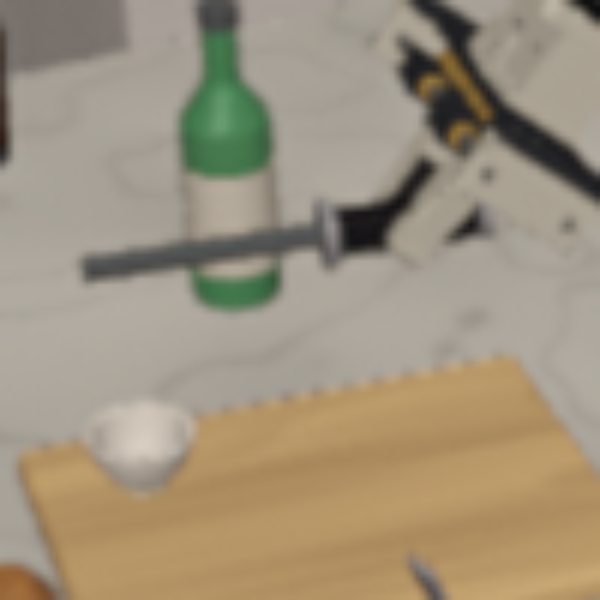

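View pics/top13.png

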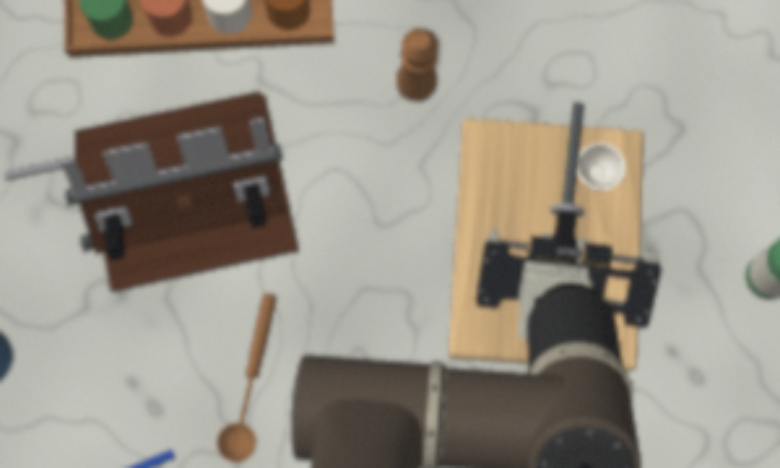

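```bash
python3 -c "
from d import *
a,e=tri([(224.2,164.3)],[(391.8,139.7)]);b,f=tri([(263.7,158.5)],[(387.5,179.7)]);print(a,e,b,f)
from fit import p
R=Ro.from_euler('z',p[2]).as_matrix()
q,e=tri([(150+424/2-.2,80+404/2-.2)],[(170+9/2.6-.3,100+176/2.6-.3)]);print('rod end block',R.T@(q-[p[0],p[1],0])*1000,e)
"
```

```text
[ 0.68835324 -0.32163456  0.1997528 ] 0.002010943991386265 [ 0.56247819 -0.29693897  0.19963862] 0.0018259005262690965
rod end block [ -6.31389114 181.46937507 236.30264113] 0.0005429240285458877
```

```bash
python3 -c "
from bench import manip
print(manip.finish_job()); s=manip.get_state(); print(s['time'],s['eef_pos'],s['grip_width'])"
```

```text
the job is handed in; nothing more can be done
None
the job is handed in; nothing more can be done
```

The job is handed in: the keeper is back past upright, and the gripper holds the sharpening steel level over the middle of the chopping board. The arm's clock read about 22.7 s at hand-in, against the 61 s limit.

- **Keeper:** I swung it by its pull rod to about 25–29° past the rod's top point, close to its stop. In the last pictures it was still leaning back. The highest wrist force I read was about 23 N, while swinging it.
- **Steel:** I gripped it by the flat sides at mid handle, drew it about 164 mm straight out along its axis with little force, carried it over the board and turned it level.
- **Last checks:**
  - From the camera images the guard is at (0.562, −0.297, 0.200) m; from the arm's own pose it is at (0.562, −0.300, 0.201) m. I measured the board's centre at (0.562, −0.300) m.
  - The tip and guard heights agree within 1 mm, and the arm is still.
  - The gripper opening is 21.6 mm against a 22 mm handle.
- **Everything else:** The fork and slicing knife are still in the block. In the last pictures, everything that shows appears where it was.

No check failed. Two things came out a little off. The hinge lay several millimetres from my first estimate, which I corrected partway through the swing. In the final pose joint 5 sits at −0.08 rad, close to the upper end of its range (0) but within it.

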